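# Stack two tone bars with a separator sheet and close the cradle

## Robot

A 7-joint arm with a two-finger parallel gripper is mounted at the origin on the work surface. World frame = base frame: x ahead of the robot, y to its left, z up, the work surface at z = 0. Lengths are in m, angles in rad, forces in N, time in s.
With the tool pointing down it reaches from about 0.4 to 0.9 m from the base axis. Payload 5.5 kg.
Tool frame: the origin (TCP) lies midway between the tips of the shut fingers; the grasp point (between the pads) lies 19 mm behind it; z points along the fingers, y is the direction in which the jaws open and shut (so a half turn about z gives the same grasp; the last joint's range is limited). The gripper opens to 92 mm and grips with 3 to 60 N. Pads are 19 mm wide; open, the fingers measure 130 mm over their backs; the gripper's body (75 mm by 190 mm) begins 47 mm behind the grasp point.
Start: joints at [1.399, 0.501, -0.427, 1.55, 0.221, 1.138, -0.21], TCP at [0.274, -0.59, 0.227] pointing down, gripper open.
Joint ranges: [-2.88, 2.88], [-0.31, 2.03], [-1.54, 1.56], [0.2, 2.42], [-1.41, 4.55], [0.19, 2.02], [-2.57, 2.57]. Speed limits (rad/s): [2.57, 2.57, 3.14, 3.14, 3.14, 3.14, 3.14].

## Interface

Orientations are given as [roll, pitch, yaw] about the fixed x, y, z axes, in that order (R = Rz(yaw) Ry(pitch) Rx(roll)).
In Python, from workcell import ctrl, imaging, order gives the robot as it stands.
- The arm moves only by the tool drive_tool, never from a script. Its argument "steps" is a list of rows, each an object of numbers: "jaw": the finger opening in mm, from 0 to 91.8; "dx", "dy", "dz": the shift along the tool's x, y, z in units of 40 mm (1.0 is 40 mm); "wx", "wy", "wz": the turn, a rotation vector about the tool's x, y, z in units of 6 degrees (1.0 is 6 degrees). In form: [{"jaw": .., "dx": .., "dy": .., "dz": .., "wx": .., "wy": .., "wz": ..}, ...]. A call has 1 to 8 rows; each row shifts and turns the pose as measured when the row begins, along the tool's axes as they then stand; what a row does not reach is not made up. A row lasts 1/12 s, in which the tool goes at most 41.7 mm and 7.16 degrees, less where a joint would pass 70% of its speed; a pose out of reach is approached as far as the arm can. A call is refused whole if a number of a shift passes 1 or a number of a turn 1, either way. A call with a gripper value outside its range is refused whole. The fingers move at their own pace and stop on an object; the grip force is fixed at half the most. Time passes only in rows, so rows that do not move let the fingers close. It gives the time, the measured TCP pose, the force and the opening at its end, in the units of the state.
- ctrl.get_state(): the state, without advancing time (a new reading comes with each control period).
- imaging.get_image(name): name is "scene" or "side" or "wrist"; returns a dict with "pixels" (384x512x3 uint8, blue, green, red), "z_map" (384x512 float32, m along the optical axis (not along the pixel's ray), 0 where there is no reading), "fovy" (degrees; the focal length in pixels is half the picture's height over the tangent of half this angle, whatever the lens; pixels are square), "cx", "cy" (the principal point, pixels), "distortion" ([k1, k2, p1, p2, k3] as OpenCV has them; the pictures are not rectified), "rvec" (rotation vector, rad) and "tvec" (3), from world to camera coordinates, as OpenCV has them. Camera axes: x right, y down, z forward; pixel columns grow to the right and rows downward; lengths in m; the calibration is good to about 2 mm. A picture is of the moment at which its call begins.
- order.finish_job(): hands the job in, once; it reports no verdict.
The state is a dict: "time_s": time; "joints": joint angles; "joint_velocities": joint speeds; "joint_torque": joint torques, N m; "position": TCP position; "tool_rot": TCP orientation; "contact_force": force on the tool from outside, world axes, zero at the start; "torque": the same for the moment, N m; "grip_width": opening from 0.0 (shut) to 1.0 (fully open).
Only numpy, scipy, OpenCV 4.12 (cv2) and the standard library are available. Lean on these libraries where they do the work, as an engineer would, in place of code of your own. Each camera call takes 0.05 s, during which the arm holds its last target.

## Task

The cradle holds one wooden tone bar: gently lay the separator sheet centred and square on top of it, then gently lay the loose bar of the same length on the sheet, directly over and in line with the bar below. Then slide the cradle's end stop gently towards the fixed end wall until it is felt to press both bars lightly against that wall, flush with each other, and let go. Leave the shorter bar, the mallet, the pliers and the jar where they are.

Things in the scene. Friction and masses are not known exactly. Their poses are not given: they have to be found in the camera images.
- cradle: Fixed plywood stacking cradle. Base board 300 (x) x 90 (y) x 12 mm; origin at the centre of its underside, on the table. x runs along the board towards the fixed end wall, z up. The end wall is a block 80 mm wide whose inner face stands at x = +130 mm, its top 60 mm above the table. The sliding end stop is at the other (-x) end. No side walls.
- end_stop (a joint): Position (m) of the sliding aluminium end stop, a block 80 (y) x 26 mm (x), top 58 mm above the table. 0 = fully open; grows along the cradle's +x towards the end wall, to 0.065. Its face is at cradle x = -85 mm + this, so the faces are 160 mm apart at 0.055. About 1 N of friction, more as it shoves the bars; stays where left. A push of 5 to 10 N presses the bars home.
- end_stop_grip (a point): Centre of the black upright fin on top of the end stop, to pinch and slide it by: 12 mm wide (cradle y), 26 mm along the slide (x), 30 mm high, from 58 to 88 mm above the table; this point is 73 mm above the table, 13 mm behind the stop's face. Axes as the cradle's.
- lower_bar: Dark wooden tone bar lying loose in the cradle, 160 (x) x 44 (y) x 18 mm (z), about 110 g. Origin at the centre of its underside, 12 mm above the table; x along its length. Starts a few mm short of the end wall.
- long_bar: The loose dark wooden tone bar to stack, same as the lower one: 160 (x) x 44 (y) x 18 mm, about 110 g, lying flat on the table. Origin at the centre of its underside, x along its length.
- short_bar: A shorter tone bar, 110 (x) x 44 (y) x 18 mm, flat on the table beside the long one (either may be the nearer). Not wanted; leave it. Origin at the centre of its underside, x along its length.
- sheet: Stiff brown pressboard separator sheet, 136 (x) x 56 (y) x 5 mm, about 40 g, lying flat on its rest with its underside 20 mm above the table. Origin at the centre of its underside, x along its length. Its long edges overhang the rest by about 13 mm, and would overhang a bar by 6 mm each side.
- sheet_rest: Fixed wooden strip under the sheet, 110 (x) x 30 (y) x 20 mm high; origin at the centre of its underside on the table.
- mallet: Double-headed mallet lying on the table, 300 mm long along x, heads 29 mm across, shaft 11 mm. Leave it. Origin under its middle at table height.
- pliers: Small pliers with blue handles lying on the table, about 165 mm long along x, 12 mm high. Leave them. Origin at table height near the pivot end of the handles.
- jar: Glue jar with white cap, 60 mm across, 75 mm high. Leave it. Origin at the centre of its underside.
There are look-alikes about, which are no part of the job. There is more than one size of the sheet; the job needs the largest.

How it is judged:
On the way, in this order (a step that is already met when the one before it is completed fails the run):
1. the sheet lies centred and square on the lower bar, let go (x of sheet in the frame of lower_bar between -0.012 and 0.012 m and y of sheet in the frame of lower_bar between -0.009 and 0.009 m and z of sheet in the frame of lower_bar between 0.0155 and 0.021 m and angle between the x axis of sheet and the x axis of lower_bar, either way round below 0.12 rad and contact force between the fingers and sheet below 0.2 N), for 0.2 s.
2. the long bar lies lengthwise over the sheet and the lower bar, let go (x of sheet in the frame of lower_bar between -0.012 and 0.012 m and y of sheet in the frame of lower_bar between -0.009 and 0.009 m and z of sheet in the frame of lower_bar between 0.0155 and 0.021 m and angle between the x axis of each of sheet, long_bar and the x axis of lower_bar, either way round below 0.12 rad and x of long_bar in the frame of lower_bar between -0.018 and 0.018 m and y of long_bar in the frame of lower_bar between -0.009 and 0.009 m and z of long_bar in the frame of lower_bar between 0.02 and 0.026 m and angle between long_bar's own z axis and vertical below 0.08 rad and contact force between the fingers and long_bar below 0.2 N), for 0.2 s.
3. the end stop has closed on the stack and presses on it with more than 1 N (value of joint end_stop above 0.0525 m and (contact force between end_stop and lower_bar above 1 N or contact force between end_stop and long_bar above 1 N)), for 0.1 s.
At the end, for the whole second after the job is handed in: Lower bar in the cradle (within 4 mm of touching the end wall, 15 mm across, 0.1 rad); sheet on it (12 mm lengthwise, 9 mm sideways, 0.12 rad); long bar on the sheet (4 mm, 9 mm, 0.12 rad, level to 0.08 rad); end stop closed on the bars (joint above 0.0525); all released and at rest (all of step 1 and x of long_bar in the frame of lower_bar between -0.004 and 0.004 m and y of long_bar in the frame of lower_bar between -0.009 and 0.009 m and z of long_bar in the frame of lower_bar between 0.02 and 0.026 m and angle between the x axis of long_bar and the x axis of lower_bar, either way round below 0.12 rad and angle between long_bar's own z axis and vertical below 0.08 rad and z of lower_bar in the frame of cradle between 0.009 and 0.015 m and y of lower_bar in the frame of cradle between -0.015 and 0.015 m and x of lower_bar in the frame of cradle between 0.046 and 0.054 m and angle between the x axis of lower_bar and the x axis of cradle, either way round below 0.1 rad and value of joint end_stop above 0.0525 m and contact force between the fingers and long_bar below 0.2 N and contact force between the fingers and lower_bar below 0.2 N and linear speed of each of sheet, long_bar, lower_bar below 0.02 m/s).
It fails at once if the short bar, mallet, pliers or jar is moved by more than 30 mm (distance of any of short_bar, mallet, pliers, jar from where it was at the start of the episode above 0.03 m).
It fails at once if the sheet or the long bar is dropped from a height (moving faster than 0.6 m/s with no finger on it) ((contact force between the fingers and sheet below 0.05 N and linear speed of sheet above 0.6 m/s) or (contact force between the fingers and long_bar below 0.05 N and linear speed of long_bar above 0.6 m/s)).
It fails at once if the end stop is rammed into the stack (more than 45 N on a bar) (contact force between end_stop and lower_bar above 45 N or contact force between end_stop and long_bar above 45 N).
It also fails if it takes over 72 s, if anything falls off the work surface, if the arm or the gripper's body presses on something with over 40 N, if the wrist force passes 120 N, or if a joint passes its speed limit or range.

## Working session

There is one attempt and no reset: what is moved stays moved. The work goes in short steps, Python scripts to look and compute and a tool call to move; the robot and the scene stay as the last step left them, time stands still between calls to the robot, and variables do not carry over. Pictures are saved under pics/ and viewed, and the job is handed in when it is done.

Besides the shell and the picture viewer there is one more tool, called after "Request:" as name(argument=value, ...) on one line, values as JSON. drive_tool: Moves the arm, as the interface text tells. Its arguments: {"type":"object","properties":{"steps":{"type":"array","items":{"type":"object","properties":{"jaw":{"type":"number"},"dx":{"type":"number"},"dy":{"type":"number"},"dz":{"type":"number"},"wx":{"type":"number"},"wy":{"type":"number"},"wz":{"type":"number"}}}}},"required":["steps"]}

```bash
ls; mkdir -p pics; cat > h.py <<'E'
import numpy as np, cv2
from workcell import ctrl, imaging, order
def grab(n,tag):
    im=imaging.get_image(n); np.save(f'pics/{tag}.npy',im,allow_pickle=True)
    cv2.imwrite(f'pics/{tag}.png',im['pixels']); return im
def load(tag): return np.load(f'pics/{tag}.npy',allow_pickle=True).item()
def cam(im):
    h=im['pixels'].shape[0]; f=h/2/np.tan(np.radians(im['fovy'])/2)
    K=np.array([[f,0,im['cx']],[0,f,im['cy']],[0,0,1]]); R=cv2.Rodrigues(np.array(im['rvec'],float))[0]
    return K,np.array(im['distortion'],float),R,np.array(im['tvec'],float).ravel()
def plane(im,px,z):
    K,D,R,t=cam(im); px=np.array(px,float).reshape(-1,1,2)
    n=cv2.undistortPoints(px,K,D).reshape(-1,2); d=np.c_[n,np.ones(len(n))]@R; c=-R.T@t
    s=(z-c[2])/d[:,2]; return c+d*s[:,None]
def depthpts(im):
    K,D,R,t=cam(im); h,w=im['z_map'].shape
    u,v=np.meshgrid(np.arange(w),np.arange(h)); n=cv2.undistortPoints(np.stack([u,v],-1).reshape(-1,1,2).astype(float),K,D).reshape(-1,2)
    z=im['z_map'].reshape(-1,1); P=(np.c_[n,np.ones(len(n))]*z-t)@R; return P.reshape(h,w,3)
def proj(im,P):
    K,D,R,t=cam(im); return cv2.projectPoints(np.array(P,float).reshape(-1,1,3),cv2.Rodrigues(R)[0],t,K,D)[0].reshape(-1,2)
E
python3 - <<'E'
from h import *
print(ctrl.get_state())
for n in ['scene','side','wrist']:
    im=grab(n,n+'0'); K,D,R,t=cam(im); print(n,-R.T@t,R[2],im['fovy'],D)
    cv2.imwrite(f'pics/{n}0b.png',cv2.resize(im['pixels'],(800,600)))
E
```

```text
pics
{'time_s': 0.0, 'joints': array([ 1.39920816,  0.50185174, -0.42678736,  1.55145643,  0.22078042,
        1.13825824, -0.21031544]), 'joint_velocities': array([-1.74493585e-03,  1.41605195e-04, -9.46164400e-05, -4.49452160e-05,
        1.34192053e-03,  1.05624826e-03, -9.24834578e-05]), 'joint_torque': array([ 8.25825537e-04, -5.66582787e+01, -5.81594244e+00, -2.79110956e+01,
       -6.86295773e-02,  3.07964499e-02,  1.98119678e-04]), 'position': array([ 0.27346647, -0.58890995,  0.22567287]), 'tool_rot': array([-3.13967213e+00, -9.06687059e-05,  4.34817180e-01]), 'contact_force': array([ 0.62550474, -0.28317574,  0.74136991]), 'torque': array([ 0.01289322, -0.01400632, -0.03605851]), 'grip_width': 0.9989511708621415}
scene [0.91115621 0.31955401 0.91042396] [-0.38769914 -0.38786583 -0.83621138] 54.770478222864355 [-0.04197743  0.          0.          0.          0.        ]
side [ 0.44493469 -1.38380708  1.04306416] [ 0.04167645  0.80257383 -0.59509523] 42.33848483344862 [-0.20895453  0.          0.          0.          0.        ]
wrist [ 0.33591492 -0.56060205  0.38541159] [-0.2323195  -0.10520455 -0.96693312] 70.82924637725257 [-0.03452048  0.          0.          0.          0.        ]
```

View pics/scene0b.png

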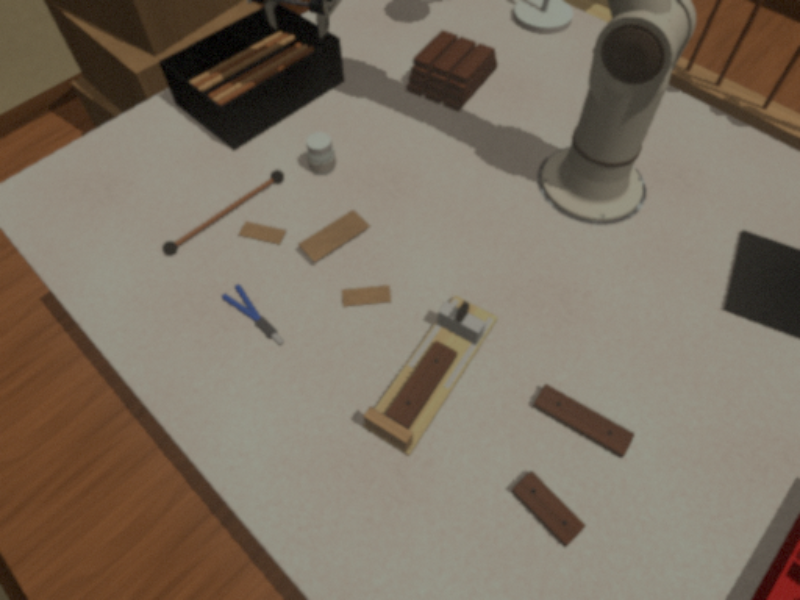

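View pics/side0b.png

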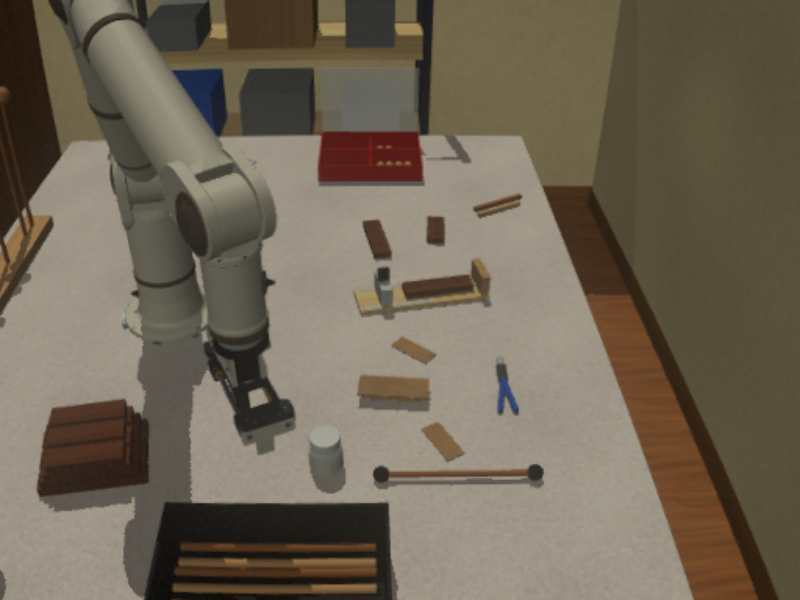

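View pics/wrist0b.png

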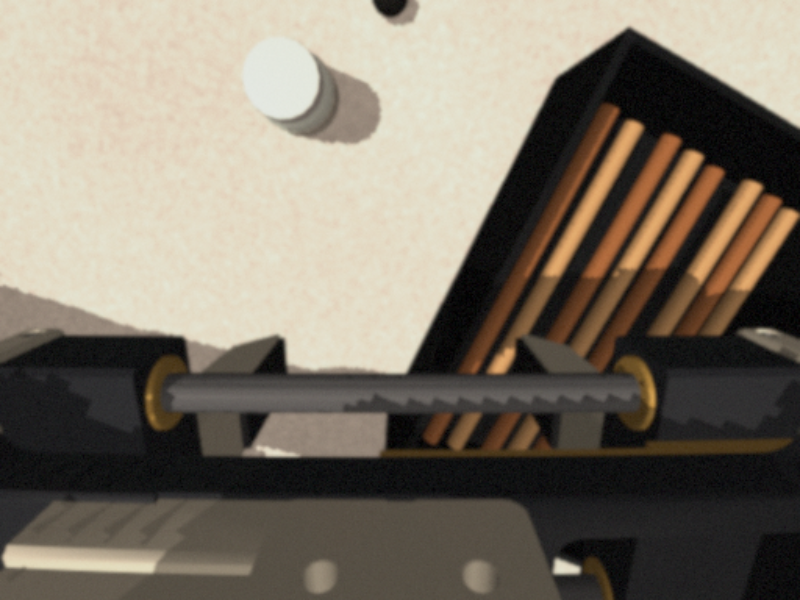

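The scene view (800×600) shows the cradle around (430,375), with its stop and black fin at (462,315) and its wall at (388,428). The long bar is at (583,420) and the short bar at (548,508). The large sheet is at (333,237), with smaller look-alikes at (262,232) and (366,296). Pliers, mallet and jar are on the left. Next I'll measure from masks.

```bash
cat >> h.py <<'E'
def blob(im,lo,hi,seed,win,hsv=True):
    a=cv2.cvtColor(im['pixels'],cv2.COLOR_BGR2HSV); m=cv2.inRange(a,np.array(lo),np.array(hi))
    w=np.zeros_like(m); x,y=seed; w[max(0,y-win):y+win,max(0,x-win):x+win]=255; m&=w
    m=cv2.morphologyEx(m,cv2.MORPH_CLOSE,np.ones((3,3),np.uint8))
    n,l,s,c=cv2.connectedComponentsWithStats(m)
    i=1+np.argmin([np.hypot(*(c[k]-seed))-0.02*s[k,4] for k in range(1,n)]); return (l==i).astype(np.uint8)
def rect(im,m,z):
    cs,_=cv2.findContours(m,cv2.RETR_EXTERNAL,cv2.CHAIN_APPROX_NONE); c=max(cs,key=cv2.contourArea).reshape(-1,2)
    P=plane(im,c,z)[:,:2]; (cx,cy),(w,h),a=cv2.minAreaRect((P*1000).astype(np.float32))
    if w<h: w,h,a=h,w,a+90
    a=(a+90)%180-90
    return np.round([cx,cy,w,h,a],1)
E
python3 - <<'E'
from h import *
s=load('scene0'); d=load('side0')
hs=cv2.cvtColor(s['pixels'],cv2.COLOR_BGR2HSV); hd=cv2.cvtColor(d['pixels'],cv2.COLOR_BGR2HSV)
k=.64
def q(x,y): return (int(x*k),int(y*k))
for n,p in dict(long=(583,420),short=(548,508),lower=(420,385),sheet=(333,237),s2=(262,232),s3=(366,296),wall=(388,425),table=(500,500),board=(465,385)).items(): 
    x,y=q(*p);print('S',n,hs[y,x],depthpts(s)[y,x].round(3))
for n,p in dict(long=(376,238),short=(435,230),lower=(437,287),sheet=(394,387),table=(600,400),s3=(413,350),board=(420,305)).items():
    x,y=q(*p);print('D',n,hd[y,x],depthpts(d)[y,x].round(3))
E
```

```text
S long [ 11 110  81] [0.467 0.291 0.016]
S short [ 11 105  78] [0.621 0.333 0.019]
S lower [ 11 124  84] [0.611 0.062 0.03 ]
S sheet [ 16 109 119] [ 0.497 -0.274  0.027]
S s2 [ 15 105 124] [ 0.578 -0.404  0.003]
S s3 [ 16 107 126] [ 0.539 -0.14   0.002]
S wall [ 16 107 136] [0.704 0.083 0.06 ]
S table [ 23  31 150] [0.655 0.274 0.001]
S board [ 26  27 150] [ 0.547  0.109 -0.001]
D long [ 10 124  78] [0.463 0.277 0.018]
D short [ 12 118  78] [0.616 0.319 0.015]
D lower [ 11 126  81] [0.599 0.047 0.031]
D sheet [ 15 116 121] [ 0.493 -0.275  0.022]
D table [ 18  38 159] [ 0.9   -0.306  0.003]
D s3 [ 16 122 128] [ 0.537 -0.143  0.001]
D board [20 99 98] [0.558 0.007 0.008]
```

```bash
python3 - <<'E'
from h import *
s=load('scene0')
cv2.imwrite('pics/cr0.png',cv2.resize(s['pixels'][180:300,215:335],(720,720),interpolation=cv2.INTER_CUBIC)[:600])
d=load('side0')
cv2.imwrite('pics/cr1.png',cv2.resize(d['pixels'][155:265,215:325],(600,600),interpolation=cv2.INTER_CUBIC))
E
```

```text
(no output)
```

View pics/cr0.png

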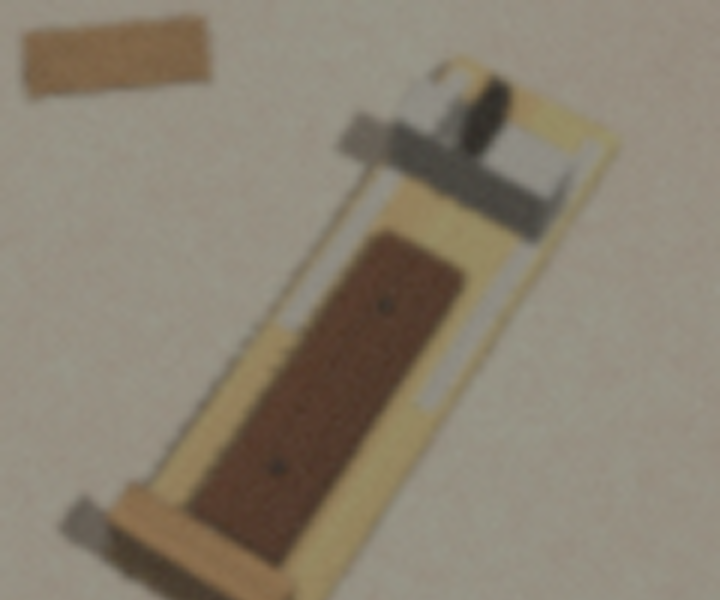

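View pics/cr1.png

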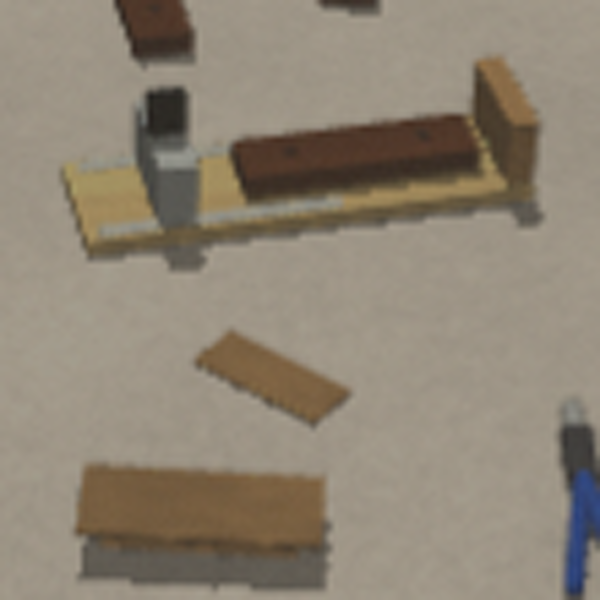

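```bash
cat >> h.py <<'E'
BR=((3,85,40),(14,255,115)); TN=((12,75,85),(19,160,150))
def dtop(im,m,z,tol=.006):
    P=depthpts(im)[(m>0)&(im['z_map']>0)]; P=P[abs(P[:,2]-z)<tol]
    (cx,cy),(w,h),a=cv2.minAreaRect((P[:,:2]*1000).astype(np.float32))
    if w<h: w,h,a=h,w,a+90
    q=P[:,:2]*1000; c=q.mean(0); v=np.linalg.svd(q-c,full_matrices=False)[2][0]
    return np.round([cx,cy,w,h,(a+90)%180-90,*c,np.degrees(np.arctan(v[1]/v[0])),P[:,2].mean()*1000,len(P)],1)
E
python3 - <<'E'
from h import *
s=load('scene0'); d=load('side0'); k=.64
for nm,im,L in (('S',s,[('long',(583,420),BR,.018,45),('short',(548,508),BR,.018,35),('lower',(420,385),BR,.030,50),('sheet',(333,237),TN,.025,30)]),
  ('D',d,[('long',(376,238),BR,.018,28),('short',(435,230),BR,.018,20),('lower',(437,287),BR,.030,32),('sheet',(394,387),TN,.025,32)])):
  vis=im['pixels'].copy()
  for n,p,c,z,w in L:
    m=blob(im,*c,(int(p[0]*k),int(p[1]*k)),w); print(nm,n,m.sum(),rect(im,m,z),dtop(im,m,z))
    vis[m>0]=(0,255,0)
  cv2.imwrite(f'pics/m{nm}.png',vis)
E
```

```text
S long 959 [468.9 290.5 155.1  43.  -80.3] [467.6 290.3 155.4  43.3 -79.9 468.  292.2 -80.   17.  946. ]
S short 833 [620.8 332.4 105.8  41.4  85.3] [619.4 332.6 106.   41.5  85.6 619.9 333.5  85.3  17.2 827. ]
S lower 922 [605.8  63.7 158.6  43.1  11.2] [603.9  63.  156.6  44.1  11.  607.6  63.7  11.3  29.2 913. ]
S sheet 625 [ 493.  -275.3  134.    56.2   -5.2] [ 491.7 -276.6  133.    57.4   -4.9  493.3 -275.7   -5.1   24.4  615. ]
D long 251 [466.4 279.3 173.2  42.6 -80.3] [466.4 283.5 164.4  43.4 -80.2 466.1 282.5 -80.1  17.5 235. ]
D short 162 [616.4 320.2 119.8  39.7  85.3] [617.2 326.2 120.1  39.8  85.  618.4 324.1  84.4  17.5 146. ]
D lower 423 [602.6  48.9 159.1  60.   11.6] [602.7  56.6 158.5  55.7  12.3 601.2  54.8  12.   29.1 339. ]
D sheet 658 [ 491.1 -284.6  135.9   66.5   -5.8] [ 491.8 -279.7  135.2   61.8   -4.9  491.3 -280.9   -4.9   24.5  581. ]
```

View pics/mS.png

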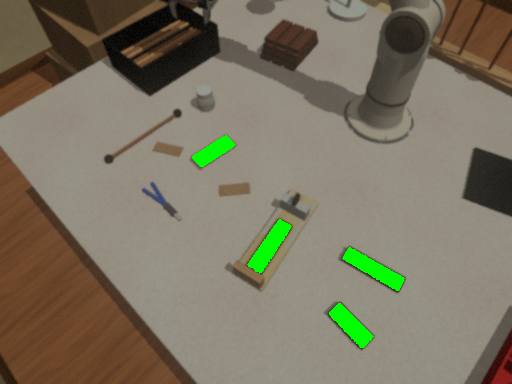

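View pics/mD.png

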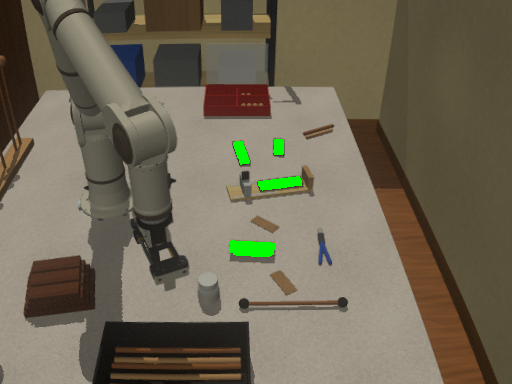

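```bash
cat >> h.py <<'E'
from scipy.spatial.transform import Rotation as Ro
def pose():
    s=ctrl.get_state(); return s['position'],Ro.from_euler('xyz',s['tool_rot']),s
def plan(xyz,yaw,n=8,full=True):
    """per-row numbers over n rows toward target (yaw deg), tool-down"""
    p,R,s=pose(); T=Ro.from_euler('xyz',[np.pi,0,np.radians(yaw)])
    w=(R.inv()*T).as_rotvec(degrees=True); w0=w/6/n; d=(np.array(xyz)-p)
    print('p',p.round(4),'rpy',np.degrees(s['tool_rot']).round(2),'dist',d.round(4),'w',w.round(2),'j7',s['joints'].round(2),'t',round(s['time_s'],2),'F',s['contact_force'].round(1),'g',round(s['grip_width']*91.8,1))
    for i in range(n):
        r=R*Ro.from_rotvec(w*i/n,degrees=True)
        print(np.round(np.r_[r.inv().apply(d/n)/.04, w0],2).tolist())
E
python3 -c "
from h import *
plan([.492,-.2765,.16],-5,11)"
```

```text
p [ 0.2735 -0.589   0.2259] rpy [-179.91   -0.     24.91] dist [ 0.2185  0.3125 -0.0659] w [-8.000e-02  2.000e-02  2.991e+01] j7 [ 1.4   0.5  -0.43  1.55  0.22  1.14 -0.21] t 0.15 F [-0.6  0.3 -0.1] g 91.7
[0.75, -0.43, 0.15, -0.0, 0.0, 0.45]
[0.73, -0.47, 0.15, -0.0, 0.0, 0.45]
[0.7, -0.5, 0.15, -0.0, 0.0, 0.45]
[0.68, -0.54, 0.15, -0.0, 0.0, 0.45]
[0.65, -0.57, 0.15, -0.0, 0.0, 0.45]
[0.63, -0.6, 0.15, -0.0, 0.0, 0.45]
[0.6, -0.63, 0.15, -0.0, 0.0, 0.45]
[0.57, -0.66, 0.15, -0.0, 0.0, 0.45]
[0.53, -0.68, 0.15, -0.0, 0.0, 0.45]
[0.5, -0.71, 0.15, -0.0, 0.0, 0.45]
[0.47, -0.73, 0.15, -0.0, 0.0, 0.45]
```

Request:
drive_tool(steps=[{"jaw":85,"dx":0.75,"dy":-0.43,"dz":0.15,"wz":0.45},{"jaw":85,"dx":0.73,"dy":-0.47,"dz":0.15,"wz":0.45},{"jaw":85,"dx":0.7,"dy":-0.5,"dz":0.15,"wz":0.45},{"jaw":85,"dx":0.68,"dy":-0.54,"dz":0.15,"wz":0.45},{"jaw":85,"dx":0.65,"dy":-0.57,"dz":0.15,"wz":0.45},{"jaw":85,"dx":0.63,"dy":-0.6,"dz":0.15,"wz":0.45},{"jaw":85,"dx":0.6,"dy":-0.63,"dz":0.15,"wz":0.45},{"jaw":85,"dx":0.57,"dy":-0.66,"dz":0.15,"wz":0.45}])

```text
invalid input at $.steps[0]: expected keys jaw, dx, dy, dz, wx, wy, wz
```

```bash
python3 -c "
from h import *
plan([.492,-.2765,.16],-5,6)"
```

```text
p [ 0.2735 -0.589   0.2259] rpy [-179.91   -0.     24.91] dist [ 0.2185  0.3125 -0.0659] w [-8.000e-02  2.000e-02  2.991e+01] j7 [ 1.4   0.5  -0.43  1.55  0.22  1.14 -0.21] t 0.15 F [-0.6  0.3 -0.1] g 91.7
[1.37, -0.8, 0.28, -0.0, 0.0, 0.83]
[1.3, -0.91, 0.28, -0.0, 0.0, 0.83]
[1.22, -1.02, 0.28, -0.0, 0.0, 0.83]
[1.12, -1.13, 0.28, -0.0, 0.0, 0.83]
[1.02, -1.22, 0.28, -0.0, 0.0, 0.83]
[0.91, -1.3, 0.27, -0.0, 0.0, 0.83]
```

All keys are needed in each row.

Request:
drive_tool(steps=[{"jaw":85,"dx":0.75,"dy":-0.43,"dz":0.15,"wx":0,"wy":0,"wz":0.45},{"jaw":85,"dx":0.73,"dy":-0.47,"dz":0.15,"wx":0,"wy":0,"wz":0.45},{"jaw":85,"dx":0.7,"dy":-0.5,"dz":0.15,"wx":0,"wy":0,"wz":0.45},{"jaw":85,"dx":0.68,"dy":-0.54,"dz":0.15,"wx":0,"wy":0,"wz":0.45},{"jaw":85,"dx":0.65,"dy":-0.57,"dz":0.15,"wx":0,"wy":0,"wz":0.45},{"jaw":85,"dx":0.63,"dy":-0.6,"dz":0.15,"wx":0,"wy":0,"wz":0.45},{"jaw":85,"dx":0.6,"dy":-0.63,"dz":0.15,"wx":0,"wy":0,"wz":0.45},{"jaw":85,"dx":0.57,"dy":-0.66,"dz":0.15,"wx":0,"wy":0,"wz":0.45}])

```text
time_s: 0.82
position: [0.4305, -0.3654, 0.1731]
tool_rot: [3.139, 0.005, 0.019]
contact_force: [1.1, -0.5, 1.4]
grip_width: 0.93
```

```bash
python3 -c "
from h import *
plan([.492,-.2765,.16],-5,6)"
```

```text
p [ 0.4305 -0.3654  0.1731] rpy [179.86   0.31   1.08] dist [ 0.0615  0.0889 -0.0131] w [0.16 0.3  6.08] j7 [ 0.99  0.41 -0.42  1.82  0.21  0.96 -1.07] t 0.82 F [ 1.1 -0.5  1.4] g 85.4
[0.26, -0.37, 0.05, 0.0, 0.01, 0.17]
[0.26, -0.37, 0.05, 0.0, 0.01, 0.17]
[0.25, -0.37, 0.05, 0.0, 0.01, 0.17]
[0.24, -0.38, 0.05, 0.0, 0.01, 0.17]
[0.24, -0.38, 0.05, 0.0, 0.01, 0.17]
[0.23, -0.39, 0.05, 0.0, 0.01, 0.17]
```

Request:
drive_tool(steps=[{"jaw":85,"dx":0.33,"dy":-0.48,"dz":0.0,"wx":0,"wy":0,"wz":0.3},{"jaw":85,"dx":0.33,"dy":-0.5,"dz":0.0,"wx":0,"wy":0,"wz":0.3},{"jaw":85,"dx":0.33,"dy":-0.5,"dz":0.0,"wx":0,"wy":0,"wz":0.3},{"jaw":85,"dx":0.32,"dy":-0.5,"dz":0.0,"wx":0,"wy":0,"wz":0.1},{"jaw":85,"dx":0,"dy":0,"dz":0.0,"wx":0,"wy":0,"wz":0},{"jaw":85,"dx":0,"dy":0,"dz":0.0,"wx":0,"wy":0,"wz":0}])

```text
time_s: 1.32
position: [0.4917, -0.2708, 0.1699]
tool_rot: [-3.137, 0.007, -0.078]
contact_force: [-0.4, -0.3, -0.1]
grip_width: 0.923
```

```bash
python3 -c "
from h import *
plan([.492,-.2765,.16],-5,1)
im=grab('wrist','w1')
cv2.imwrite('pics/w1.png',im['pixels'])"
```

```text
p [ 0.4917 -0.2708  0.1699] rpy [-179.75    0.41   -4.46] dist [ 0.0003 -0.0057 -0.0099] w [-0.25  0.41  0.54] j7 [ 0.81  0.41 -0.44  1.82  0.21  0.96 -1.37] t 1.32 F [-0.4 -0.3 -0.1] g 84.7
[0.02, 0.14, 0.25, -0.04, 0.07, 0.09]
```

View pics/w1.png

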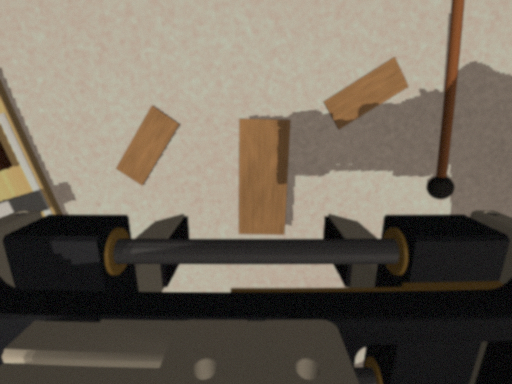

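The wrist view shows the sheet at columns 240–290, rows 118–235. Its near end is hidden by the gripper, but the far end and both long edges are visible.

```bash
python3 - <<'E'
from h import *
im=load('w1'); a=cv2.cvtColor(im['pixels'],cv2.COLOR_BGR2HSV); print(a[180,260],a[180,285],a[180,230],a[180,300],a[125,280])
m=cv2.inRange(a,np.array([5,95,30]),np.array([20,255,255])); m[:,:225]=0;m[:,300:]=0;m[:105]=0;m[240:]=0
n,l,s,c=cv2.connectedComponentsWithStats(m); i=1+s[1:,4].argmax(); m=(l==i).astype(np.uint8); print(s[i])
cs=max(cv2.findContours(m,0,1)[0],key=cv2.contourArea).reshape(-1,2)
P=plane(im,cs,.025)[:,:2]*1000
L=(cs[:,0]<250)&(cs[:,1]>128)&(cs[:,1]<225); Rr=(cs[:,0]>276)&(cs[:,1]>128)&(cs[:,1]<225); T=(cs[:,1]<130)&(cs[:,0]>247)&(cs[:,0]<280)
def fit(k): 
    v=cv2.fitLine(P[k].astype(np.float32),cv2.DIST_HUBER,0,.01,.01).ravel(); return v
l,r,t=fit(L),fit(Rr),fit(T)
for v in (l,r,t): print(v.round(2), np.degrees(np.arctan2(v[1],v[0])).round(2))
ang=np.arctan2(l[1]/l[0],1)/2+np.arctan2(r[1]/r[0],1)/2; ux=np.array([np.cos(ang),np.sin(ang)]);uy=np.array([-ux[1],ux[0]])
a1,b1=l[2:]@uy,r[2:]@uy; x=t[2:]@ux; print('ang',np.degrees(ang),'width',a1-b1,'centre',ux*(x-68)+uy*(a1+b1)/2)
E
```

```text
[ 15 137 143] [ 17 129  85] [ 17  42 181] [ 19  37 185] [ 15 140  82]
[ 239  119   51  115 5456]
[ 9.9000e-01 -1.1000e-01  5.1013e+02 -2.5317e+02] -6.15
[ 1.0000e+00 -9.0000e-02  4.9013e+02 -3.0526e+02] -5.16
[ 8.0000e-02  1.0000e+00  5.5764e+02 -2.8261e+02] 85.57
ang -5.652076 width 53.808273 centre [ 489.74814 -278.18353]
```

Request:
drive_tool(steps=[{"jaw":80,"dx":0,"dy":0.05,"dz":0.8,"wx":0,"wy":0.04,"wz":0.1},{"jaw":80,"dx":0,"dy":0.05,"dz":0.8,"wx":0,"wy":0.03,"wz":0.05},{"jaw":80,"dx":0,"dy":0.06,"dz":0.8,"wx":0,"wy":0,"wz":0},{"jaw":80,"dx":0,"dy":0,"dz":0.4,"wx":0,"wy":0,"wz":0},{"jaw":80,"dx":0,"dy":0,"dz":0.1,"wx":0,"wy":0,"wz":0}])

```text
time_s: 1.78
position: [0.492, -0.2837, 0.0531]
tool_rot: [3.14, -0.008, -0.099]
contact_force: [0.0, 0.1, -0.6]
grip_width: 0.872
```

```bash
python3 -c "
from h import *
plan([.491,-.2772,.008],-5.3,4)"
```

```text
p [ 0.492  -0.2837  0.0531] rpy [179.92  -0.46  -5.69] dist [-0.001   0.0065 -0.0451] w [ 0.08 -0.46 -0.39] j7 [ 0.77  0.58 -0.37  1.89  0.3   0.72 -1.45] t 1.78 F [ 0.   0.1 -0.6] g 80.1
[-0.01, -0.04, 0.28, 0.0, -0.02, -0.02]
[-0.01, -0.04, 0.28, 0.0, -0.02, -0.02]
[-0.01, -0.04, 0.28, 0.0, -0.02, -0.02]
[-0.01, -0.04, 0.28, 0.0, -0.02, -0.02]
```

Request:
drive_tool(steps=[{"jaw":80,"dx":0,"dy":-0.06,"dz":0.25,"wx":0,"wy":-0.03,"wz":-0.03},{"jaw":80,"dx":0,"dy":-0.06,"dz":0.3,"wx":0,"wy":-0.03,"wz":-0.03},{"jaw":80,"dx":-0.02,"dy":-0.04,"dz":0.3,"wx":0,"wy":-0.02,"wz":0},{"jaw":80,"dx":0,"dy":0,"dz":0.2,"wx":0,"wy":0,"wz":0},{"jaw":80,"dx":0,"dy":0,"dz":0,"wx":0,"wy":0,"wz":0}])

```text
time_s: 2.2
position: [0.4907, -0.2802, 0.0082]
tool_rot: [3.139, 0.001, -0.097]
contact_force: [-0.2, 0.6, 0.7]
grip_width: 0.875
```

```bash
python3 -c "
from h import *
plan([.491,-.2772,.008],-5.3,2)"
```

```text
p [ 0.4907 -0.2802  0.0082] rpy [ 1.7984e+02  7.0000e-02 -5.5700e+00] dist [ 0.0003  0.003  -0.0002] w [ 0.16  0.07 -0.27] j7 [ 0.73  0.65 -0.34  1.9   0.34  0.65 -1.48] t 2.2 F [-0.2  0.6  0.7] g 80.3
[0.0, -0.04, 0.0, 0.01, 0.01, -0.02]
[0.0, -0.04, 0.0, 0.01, 0.01, -0.02]
```

Request:
drive_tool(steps=[{"jaw":80,"dx":0,"dy":-0.07,"dz":0.0,"wx":0,"wy":0,"wz":0},{"jaw":64,"dx":0,"dy":0,"dz":0,"wx":0,"wy":0,"wz":0},{"jaw":60,"dx":0,"dy":0,"dz":0,"wx":0,"wy":0,"wz":0},{"jaw":57,"dx":0,"dy":0,"dz":0,"wx":0,"wy":0,"wz":0},{"jaw":53,"dx":0,"dy":0,"dz":0,"wx":0,"wy":0,"wz":0},{"jaw":45,"dx":0,"dy":0,"dz":0,"wx":0,"wy":0,"wz":0},{"jaw":45,"dx":0,"dy":0,"dz":0,"wx":0,"wy":0,"wz":0}])

```text
time_s: 2.78
position: [0.4935, -0.2776, 0.0108]
tool_rot: [3.137, -0.003, -0.096]
contact_force: [1.0, 0.0, 0.5]
grip_width: 0.601
```

```bash
python3 -c "
from h import *
plan([.491,-.2772,.008],-5.3,1)
im=grab('wrist','w2'); im=grab('scene','s2')
"
```

```text
p [ 0.4935 -0.2776  0.0108] rpy [179.72  -0.19  -5.5 ] dist [-0.0025  0.0004 -0.0028] w [ 0.28 -0.19 -0.2 ] j7 [ 0.73  0.64 -0.34  1.9   0.34  0.65 -1.49] t 2.78 F [1.  0.  0.5] g 55.2
[-0.06, -0.0, 0.07, 0.05, -0.03, -0.03]
```

View pics/w2.png

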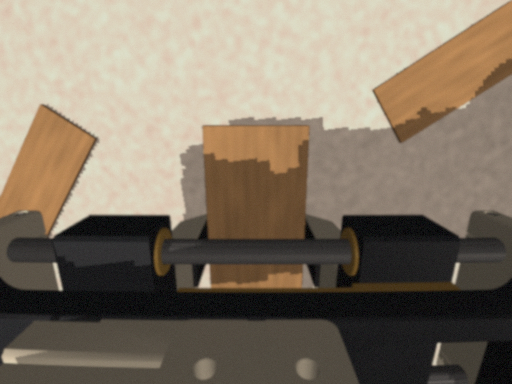

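The wrist view shows the sheet held between the pads, with its far edge at row 125 and columns 204–309. The opening is 55 mm, as it should be. Next I'll measure where the sheet sits in the tool frame.

```bash
python3 - <<'E'
from h import *
im=load('w2'); p,R,s=pose()
P=plane(im,[[207,125.5],[230,125.5],[256,125.5],[282,125.5],[305,125.5],[204,128],[309,128],[205,200],[307,200]],.025)
q=R.inv().apply(P-p)*1000; print(q.round(1))
E
```

```text
[[ 65.  -25.7 -14.2]
 [ 65.  -13.6 -14.1]
 [ 64.9   0.1 -14.1]
 [ 65.   13.8 -14. ]
 [ 65.   26.  -13.9]
 [ 63.7 -27.3 -14.2]
 [ 63.7  28.1 -13.9]
 [ 24.1 -28.6 -14.3]
 [ 24.   28.9 -14.1]]
```

Request:
drive_tool(steps=[{"jaw":45,"dx":0,"dy":0,"dz":-0.2,"wx":0,"wy":0,"wz":0},{"jaw":45,"dx":0,"dy":0,"dz":-0.4,"wx":0,"wy":0,"wz":0},{"jaw":45,"dx":0,"dy":0,"dz":-0.6,"wx":0,"wy":0,"wz":0},{"jaw":45,"dx":0,"dy":0,"dz":-0.6,"wx":0,"wy":0,"wz":0},{"jaw":45,"dx":0,"dy":0,"dz":-0.6,"wx":0,"wy":0,"wz":0},{"jaw":45,"dx":0,"dy":0,"dz":-0.6,"wx":0,"wy":0,"wz":0},{"jaw":45,"dx":0,"dy":0,"dz":-0.6,"wx":0,"wy":0,"wz":0},{"jaw":45,"dx":0,"dy":0,"dz":-0.4,"wx":0,"wy":0,"wz":0}])

```text
time_s: 3.55
position: [0.4888, -0.2745, 0.1757]
tool_rot: [-3.141, 0.007, -0.095]
contact_force: [0.4, -0.9, -0.8]
grip_width: 0.603
```

```bash
python3 -c "
from h import *
plan([.49,.04,.2],11.2,14)
"
```

```text
p [ 0.4888 -0.2745  0.1757] rpy [-179.98    0.42   -5.45] dist [0.0012 0.3145 0.0243] w [ -0.09   0.41 -16.65] j7 [ 0.81  0.4  -0.44  1.82  0.21  0.97 -1.38] t 3.55 F [ 0.4 -0.9 -0.8] g 55.4
[-0.05, -0.56, -0.04, -0.0, 0.0, -0.2]
[-0.04, -0.56, -0.04, -0.0, 0.0, -0.2]
[-0.03, -0.56, -0.04, -0.0, 0.0, -0.2]
[-0.02, -0.56, -0.04, -0.0, 0.0, -0.2]
[-0.0, -0.56, -0.04, -0.0, 0.0, -0.2]
[0.01, -0.56, -0.04, -0.0, 0.0, -0.2]
[0.02, -0.56, -0.04, -0.0, 0.0, -0.2]
[0.03, -0.56, -0.04, -0.0, 0.0, -0.2]
[0.04, -0.56, -0.04, -0.0, 0.0, -0.2]
[0.05, -0.56, -0.04, -0.0, 0.0, -0.2]
[0.06, -0.56, -0.04, -0.0, 0.0, -0.2]
[0.08, -0.56, -0.04, -0.0, 0.0, -0.2]
[0.09, -0.55, -0.04, -0.0, 0.0, -0.2]
[0.1, -0.55, -0.04, -0.0, 0.0, -0.2]
```

Request:
drive_tool(steps=[{"jaw":45,"dx":-0.03,"dy":-0.3,"dz":-0.05,"wx":0,"wy":0,"wz":-0.15},{"jaw":45,"dx":-0.03,"dy":-0.56,"dz":-0.05,"wx":0,"wy":0,"wz":-0.2},{"jaw":45,"dx":-0.03,"dy":-0.56,"dz":-0.05,"wx":0,"wy":0,"wz":-0.2},{"jaw":45,"dx":-0.02,"dy":-0.56,"dz":-0.05,"wx":0,"wy":0,"wz":-0.2},{"jaw":45,"dx":0,"dy":-0.56,"dz":-0.05,"wx":0,"wy":0,"wz":-0.2},{"jaw":45,"dx":0.01,"dy":-0.56,"dz":-0.05,"wx":0,"wy":0,"wz":-0.2},{"jaw":45,"dx":0.02,"dy":-0.56,"dz":-0.05,"wx":0,"wy":0,"wz":-0.2},{"jaw":45,"dx":0.03,"dy":-0.56,"dz":-0.05,"wx":0,"wy":0,"wz":-0.2}])

```text
time_s: 4.22
position: [0.4852, -0.0881, 0.1912]
tool_rot: [-3.14, 0.011, 0.085]
contact_force: [0.7, 0.2, -0.6]
grip_width: 0.603
```

```bash
python3 -c "
from h import *
plan([.49,.04,.2],11.2,7)
"
```

```text
p [ 0.4852 -0.0881  0.1912] rpy [-179.93    0.62    4.87] dist [0.0048 0.1281 0.0088] w [-0.1   0.62 -6.33] j7 [ 0.61  0.29 -0.57  1.96  0.19  0.96 -1.53] t 4.22 F [ 0.7  0.2 -0.6] g 55.4
[0.06, -0.45, -0.03, -0.0, 0.01, -0.15]
[0.06, -0.45, -0.03, -0.0, 0.01, -0.15]
[0.07, -0.45, -0.03, -0.0, 0.01, -0.15]
[0.08, -0.45, -0.03, -0.0, 0.01, -0.15]
[0.08, -0.45, -0.03, -0.0, 0.01, -0.15]
[0.09, -0.45, -0.03, -0.0, 0.01, -0.15]
[0.1, -0.45, -0.03, -0.0, 0.01, -0.15]
```

Request:
drive_tool(steps=[{"jaw":45,"dx":0.06,"dy":-0.5,"dz":-0.05,"wx":0,"wy":0.03,"wz":-0.18},{"jaw":45,"dx":0.08,"dy":-0.5,"dz":-0.05,"wx":0,"wy":0.03,"wz":-0.18},{"jaw":45,"dx":0.08,"dy":-0.5,"dz":-0.05,"wx":0,"wy":0.02,"wz":-0.18},{"jaw":45,"dx":0.08,"dy":-0.5,"dz":-0.05,"wx":0,"wy":0,"wz":-0.15},{"jaw":45,"dx":0.1,"dy":-0.45,"dz":-0.05,"wx":0,"wy":0,"wz":-0.15},{"jaw":45,"dx":0.1,"dy":-0.3,"dz":0,"wx":0,"wy":0,"wz":-0.1},{"jaw":45,"dx":0,"dy":0,"dz":0,"wx":0,"wy":0,"wz":0},{"jaw":45,"dx":0,"dy":0,"dz":0,"wx":0,"wy":0,"wz":0}])

```text
time_s: 4.88
position: [0.4716, 0.0586, 0.1937]
tool_rot: [-3.13, 0.02, 0.237]
contact_force: [0.2, -0.6, -0.4]
grip_width: 0.604
```

```bash
python3 -c "
from h import *
plan([.49,.04,.2],11.2,1)
im=grab('wrist','w3')
"
```

```text
p [0.4716 0.0586 0.1937] rpy [-179.33    1.17   13.55] dist [ 0.0184 -0.0186  0.0063] w [-0.64  1.18  2.35] j7 [ 0.42  0.27 -0.68  1.99  0.19  0.97 -1.69] t 4.88 F [ 0.2 -0.6 -0.4] g 55.4
[0.33, 0.56, -0.17, -0.11, 0.2, 0.39]
```

View pics/w3.png

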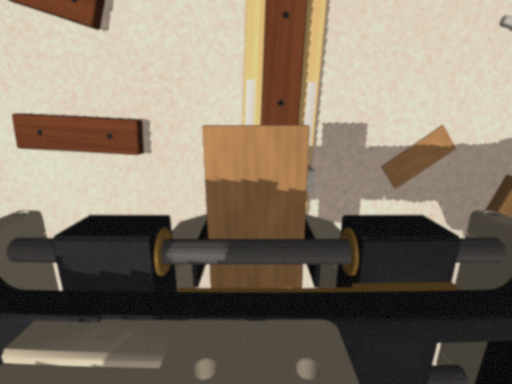

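The wrist view shows the sheet held square. Beyond it is the lower bar (columns 262–305, rows 0–125), and the long bar is at left (13–143, 113–153). I'll fit the lower bar's side edges and the long bar's outline.

```bash
python3 - <<'E'
from h import *
im=load('w3'); a=cv2.cvtColor(im['pixels'],cv2.COLOR_BGR2HSV); print(a[60,285],a[130,80],a[60,255],a[60,315])
m=cv2.inRange(a,np.array([0,110,20]),np.array([14,255,140]))
def comp(x0,x1,y0,y1):
    k=np.zeros_like(m);k[y0:y1,x0:x1]=m[y0:y1,x0:x1]; k=cv2.morphologyEx(k,cv2.MORPH_CLOSE,np.ones((3,3),np.uint8)); n,l,s,c=cv2.connectedComponentsWithStats(k); i=1+s[1:,4].argmax(); print(s[i]); return (l==i).astype(np.uint8)
k=comp(240,330,0,122)
rows=np.arange(8,118); Lx=[];Rx=[]
for r in rows:
    c=np.flatnonzero(k[r]); Lx.append(c[0]-.5);Rx.append(c[-1]+.5)
out=[]
for X in (Lx,Rx):
    P=plane(im,np.c_[X,rows],.03)[:,:2]*1000; v=cv2.fitLine(P.astype(np.float32),cv2.DIST_HUBER,0,.01,.01).ravel(); out.append(v); print(v.round(3),np.degrees(np.arctan(v[1]/v[0])).round(2))
ang=np.mean([np.arctan(v[1]/v[0]) for v in out]); uy=np.array([-np.sin(ang),np.cos(ang)])
a1,b1=[v[2:]@uy for v in out]; print('ang',np.degrees(ang),'w',a1-b1,'lat',(a1+b1)/2,'scene centre lat',np.array([604.5,63.3])@uy)
k=comp(5,155,105,165); print('long',rect(im,k,.018))
E
```

```text
[ 10 167 104] [ 10 173 103] [ 24  99 222] [ 20 110 221]
[ 262    0   45  122 4720]
[9.80000e-01 2.01000e-01 5.93802e+02 8.14000e+01] 11.58
[9.80000e-01 1.97000e-01 6.03889e+02 3.97820e+01] 11.34
ang 11.455842 w 42.79164 lat -59.55429 scene centre lat -58.022413042187694
[  13  115  130   39 4176]
long [465.4 288.  162.8  41.5 -80. ]
```

```bash
python3 -c "
from h import *
plan([.607,.063,.10],11.4,8)
"
```

```text
p [0.4715 0.0587 0.1937] rpy [-179.31    1.18   13.54] dist [ 0.1355  0.0043 -0.0937] w [-0.67  1.19  2.13] j7 [ 0.42  0.27 -0.68  1.99  0.19  0.97 -1.69] t 4.93 F [ 0.   0.3 -0.2] g 55.3
[0.42, 0.09, 0.28, -0.01, 0.02, 0.04]
[0.42, 0.09, 0.28, -0.01, 0.02, 0.04]
[0.42, 0.08, 0.29, -0.01, 0.02, 0.04]
[0.42, 0.08, 0.29, -0.01, 0.02, 0.04]
[0.42, 0.08, 0.29, -0.01, 0.02, 0.04]
[0.42, 0.08, 0.29, -0.01, 0.02, 0.04]
[0.42, 0.08, 0.29, -0.01, 0.02, 0.04]
[0.42, 0.07, 0.29, -0.01, 0.02, 0.04]
```

Request:
drive_tool(steps=[{"jaw":45,"dx":0.3,"dy":0.05,"dz":0.2,"wx":-0.01,"wy":0.03,"wz":0.06},{"jaw":45,"dx":0.5,"dy":0.1,"dz":0.3,"wx":-0.02,"wy":0.04,"wz":0.06},{"jaw":45,"dx":0.5,"dy":0.1,"dz":0.3,"wx":-0.02,"wy":0.04,"wz":0.06},{"jaw":45,"dx":0.5,"dy":0.1,"dz":0.3,"wx":-0.02,"wy":0.03,"wz":0.06},{"jaw":45,"dx":0.5,"dy":0.1,"dz":0.3,"wx":-0.02,"wy":0.02,"wz":0.05},{"jaw":45,"dx":0.4,"dy":0.1,"dz":0.3,"wx":-0.01,"wy":0,"wz":0.04},{"jaw":45,"dx":0.2,"dy":0.05,"dz":0.2,"wx":0,"wy":0,"wz":0},{"jaw":45,"dx":0,"dy":0,"dz":0,"wx":0,"wy":0,"wz":0}])

```text
time_s: 5.6
position: [0.5881, 0.0525, 0.1081]
tool_rot: [3.136, 0.013, 0.193]
contact_force: [-0.0, 0.6, -0.4]
grip_width: 0.605
```

```bash
python3 -c "
from h import *
plan([.607,.063,.06],11.4,4)
"
```

```text
p [0.5881 0.0525 0.1081] rpy [179.65   0.72  11.08] dist [ 0.0189  0.0105 -0.0481] w [ 0.34  0.72 -0.32] j7 [ 0.28  0.57 -0.56  1.79  0.38  0.9  -1.83] t 5.6 F [-0.   0.6 -0.4] g 55.5
[0.13, -0.04, 0.3, 0.01, 0.03, -0.01]
[0.13, -0.04, 0.3, 0.01, 0.03, -0.01]
[0.13, -0.04, 0.3, 0.01, 0.03, -0.01]
[0.13, -0.04, 0.3, 0.01, 0.03, -0.01]
```

Request:
drive_tool(steps=[{"jaw":45,"dx":0.15,"dy":-0.05,"dz":0.2,"wx":0.02,"wy":0.03,"wz":-0.02},{"jaw":45,"dx":0.15,"dy":-0.05,"dz":0.3,"wx":0.02,"wy":0.03,"wz":-0.02},{"jaw":45,"dx":0.15,"dy":-0.05,"dz":0.3,"wx":0.02,"wy":0.03,"wz":-0.02},{"jaw":45,"dx":0.12,"dy":-0.05,"dz":0.3,"wx":0,"wy":0.03,"wz":0},{"jaw":45,"dx":0,"dy":0,"dz":0.1,"wx":0,"wy":0,"wz":0},{"jaw":45,"dx":0,"dy":0,"dz":0,"wx":0,"wy":0,"wz":0}])

```text
time_s: 6.1
position: [0.6074, 0.0635, 0.0542]
tool_rot: [-3.141, 0.003, 0.198]
contact_force: [-0.4, 0.5, -0.3]
grip_width: 0.601
```

```bash
python3 -c "
from h import *
plan([.607,.063,.022],11.4,5)
im=grab('wrist','w4')
im=grab('scene','s4'); cv2.imwrite('pics/s4c.png',cv2.resize(im['pixels'][150:310,195:355],(600,600),interpolation=cv2.INTER_CUBIC))
"
```

```text
p [0.6074 0.0635 0.0542] rpy [-1.7998e+02  1.5000e-01  1.1350e+01] dist [-0.0004 -0.0005 -0.0322] w [-0.02  0.15 -0.05] j7 [ 0.24  0.67 -0.52  1.77  0.44  0.82 -1.87] t 6.1 F [-0.4  0.5 -0.3] g 55.2
[-0.0, 0.0, 0.16, -0.0, 0.0, -0.0]
[-0.0, 0.0, 0.16, -0.0, 0.0, -0.0]
[-0.0, 0.0, 0.16, -0.0, 0.0, -0.0]
[-0.0, 0.0, 0.16, -0.0, 0.0, -0.0]
[-0.0, 0.0, 0.16, -0.0, 0.0, -0.0]
```

View pics/w4.png

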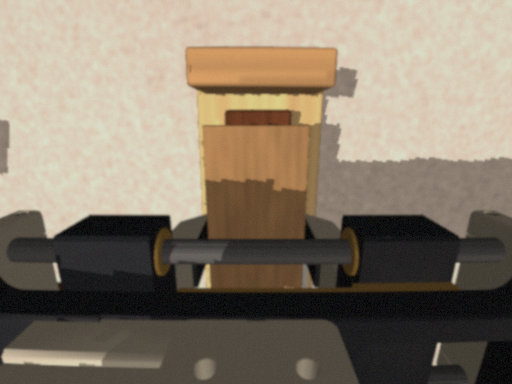

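View pics/s4c.png

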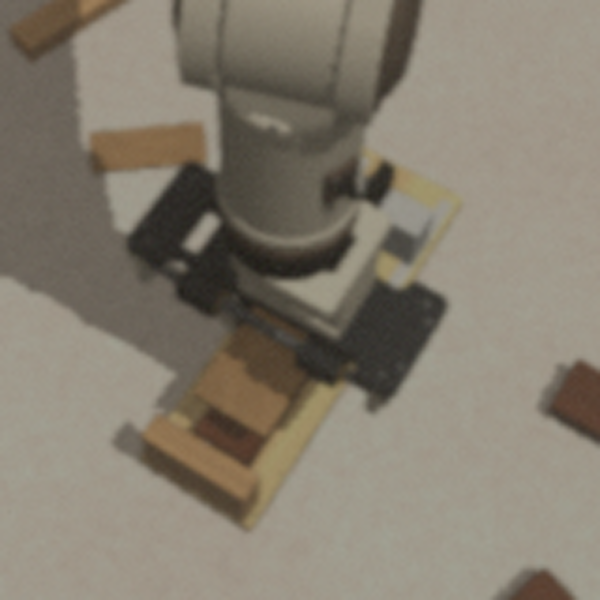

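Held at hover, the sheet covers the lower bar. The bar's far end shows at row 110, columns 226–291, and the wall at rows 47–90. I'll check the offsets in the tool frame.

```bash
python3 - <<'E'
from h import *
im=load('w4'); p,R,s=pose(); a=cv2.cvtColor(im['pixels'],cv2.COLOR_BGR2HSV)
m=cv2.inRange(a,np.array([0,110,20]),np.array([13,255,120])); 
for r in (113,116,119): c=np.flatnonzero(m[r,200:320])+200; print(r,c[0],c[-1])
c=[np.flatnonzero(m[95:125,x])[0]+95 for x in (235,258,280)]; print(c)
P=plane(im,[[226,117],[291.5,117],[235,c[0]-.5],[258,c[1]-.5],[280,c[2]-.5]],.03)
print((R.inv().apply(P-p)*1000).round(1))
P=plane(im,[[230,86],[290,86]],.06);print('wall inner top',(R.inv().apply(P-p)*1000).round(1))
P=plane(im,[[204,128],[309,128],[256,125]],p[2]+.014);print('sheet',(R.inv().apply(P-p)*1000).round(1))
E
```

```text
113 226 290
116 226 290
119 226 290
[np.int64(111), np.int64(111), np.int64(111)]
[[ 69.  -19.6  25.2]
 [ 69.   23.6  25.1]
 [ 73.1 -13.6  25.2]
 [ 73.1   1.5  25.1]
 [ 73.1  15.9  25.1]]
wall inner top [[ 85.1 -13.8  -4.9]
 [ 85.1  18.5  -4.9]]
sheet [[ 63.3 -27.  -14.1]
 [ 63.3  28.  -14.1]
 [ 64.8   0.2 -14.1]]
```

Request:
drive_tool(steps=[{"jaw":45,"dx":-0.03,"dy":0.02,"dz":0.2,"wx":0,"wy":0,"wz":0},{"jaw":45,"dx":-0.03,"dy":0.02,"dz":0.2,"wx":0,"wy":0,"wz":0},{"jaw":45,"dx":0,"dy":0,"dz":0.15,"wx":0,"wy":0,"wz":0},{"jaw":45,"dx":0,"dy":0,"dz":0.1,"wx":0,"wy":0,"wz":0},{"jaw":45,"dx":0,"dy":0,"dz":0,"wx":0,"wy":0,"wz":0}])

```text
time_s: 6.62
position: [0.6064, 0.0612, 0.0288]
tool_rot: [3.141, -0.002, 0.198]
contact_force: [0.1, -0.3, -1.1]
grip_width: 0.603
```

```bash
python3 -c "
from h import *
plan([.605,.0613,.021],11.4,3)
"
```

```text
p [0.6064 0.0612 0.0288] rpy [ 1.7995e+02 -9.0000e-02  1.1350e+01] dist [-0.0014  0.0001 -0.0078] w [ 0.05 -0.09 -0.05] j7 [ 0.23  0.7  -0.5   1.78  0.46  0.78 -1.88] t 6.62 F [ 0.1 -0.3 -1.1] g 55.4
[-0.01, -0.0, 0.07, 0.0, -0.0, -0.0]
[-0.01, -0.0, 0.07, 0.0, -0.0, -0.0]
[-0.01, -0.0, 0.07, 0.0, -0.0, -0.0]
```

Request:
drive_tool(steps=[{"jaw":45,"dx":-0.03,"dy":0,"dz":0.07,"wx":0,"wy":0,"wz":0},{"jaw":45,"dx":-0.02,"dy":0,"dz":0.06,"wx":0,"wy":0,"wz":0},{"jaw":45,"dx":0,"dy":0,"dz":0.04,"wx":0,"wy":0,"wz":0},{"jaw":45,"dx":0,"dy":0,"dz":0,"wx":0,"wy":0,"wz":0}])

```text
time_s: 6.95
position: [0.6043, 0.0607, 0.0213]
tool_rot: [3.141, -0.002, 0.198]
contact_force: [0.3, 0.2, -0.6]
grip_width: 0.604
```

```bash
python3 -c "
from h import *
plan([.605,.0613,.021],11.4,1)
"
```

```text
p [0.6043 0.0607 0.0213] rpy [ 1.7995e+02 -9.0000e-02  1.1330e+01] dist [ 0.0007  0.0006 -0.0003] w [ 0.05 -0.09 -0.07] j7 [ 0.22  0.71 -0.5   1.79  0.47  0.76 -1.89] t 6.95 F [ 0.3  0.2 -0.6] g 55.5
[0.02, -0.01, 0.01, 0.01, -0.02, -0.01]
```

Request:
drive_tool(steps=[{"jaw":45,"dx":0.0,"dy":0,"dz":0.04,"wx":0,"wy":0,"wz":0},{"jaw":45,"dx":0,"dy":0,"dz":0,"wx":0,"wy":0,"wz":0}])

```text
time_s: 7.12
position: [0.6049, 0.0609, 0.0204]
tool_rot: [3.14, -0.003, 0.198]
contact_force: [-0.7, 0.1, 0.2]
grip_width: 0.603
```

Request:
drive_tool(steps=[{"jaw":45,"dx":0.0,"dy":0,"dz":0.04,"wx":0,"wy":0,"wz":0},{"jaw":45,"dx":0,"dy":0,"dz":0,"wx":0,"wy":0,"wz":0}])

```text
time_s: 7.28
position: [0.6054, 0.061, 0.0206]
tool_rot: [3.139, -0.004, 0.198]
contact_force: [0.5, 0.2, 0.6]
grip_width: 0.604
```

Request:
drive_tool(steps=[{"jaw":45,"dx":0.0,"dy":0,"dz":0.05,"wx":0,"wy":0,"wz":0},{"jaw":45,"dx":0,"dy":0,"dz":0,"wx":0,"wy":0,"wz":0}])

```text
time_s: 7.45
position: [0.6063, 0.0612, 0.0205]
tool_rot: [3.139, -0.005, 0.198]
contact_force: [0.2, 0.2, -1.1]
grip_width: 0.6
```

```bash
python3 -c "
from h import *
im=grab('wrist','w5'); im=grab('side','d5'); cv2.imwrite('pics/d5c.png',cv2.resize(im['pixels'][120:240,200:360],(800,600),interpolation=cv2.INTER_CUBIC))
"
```

```text
(no output)
```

View pics/w5.png

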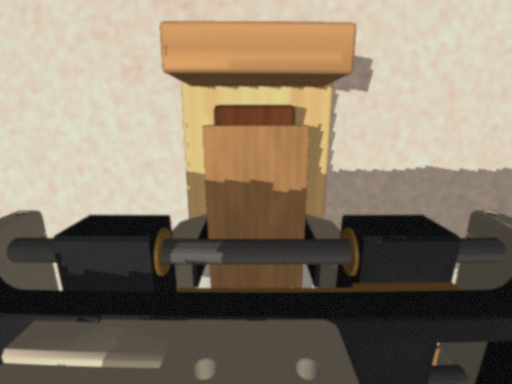

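View pics/d5c.png

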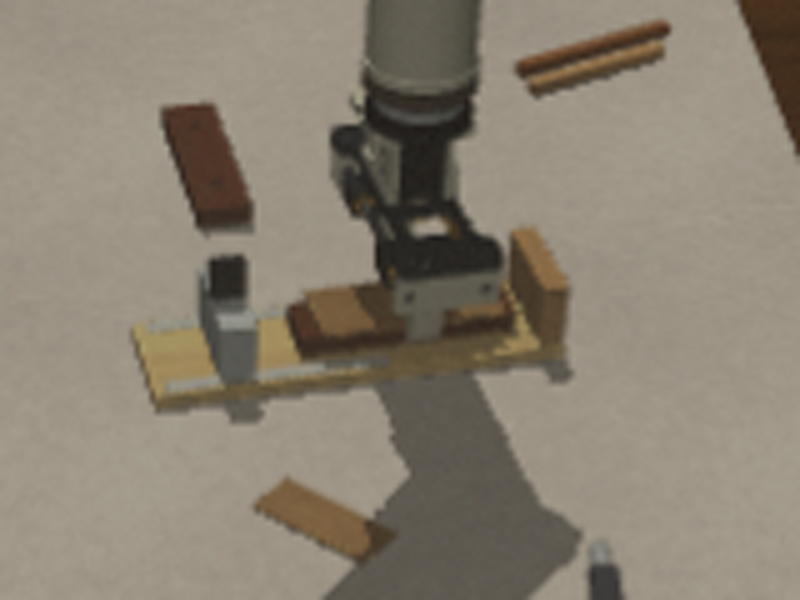

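```bash
python3 - <<'E'
from h import *
im=load('w5'); p,R,s=pose(); print(p)
P=plane(im,[[235,105.5],[275,105.5],[214.5,115],[295,115]],.03); print((R.inv().apply(P-p)*1000).round(1))
P=plane(im,[[235,125],[275,125],[204,128],[309,128]],.035); print((R.inv().apply(P-p)*1000).round(1))
E
```

```text
[0.60643685 0.06125129 0.02012489]
[[ 75.1 -11.   -9.5]
 [ 75.1  10.4  -9.4]
 [ 70.2 -22.1  -9.6]
 [ 70.2  21.3  -9.4]]
[[ 65.  -10.8 -14.5]
 [ 65.   10.2 -14.5]
 [ 63.5 -27.2 -14.6]
 [ 63.5  28.2 -14.5]]
```

The sheet is about 2 mm forward and 1 mm off laterally, well inside tolerance, so I'm releasing it.

Request:
drive_tool(steps=[{"jaw":58,"dx":0.0,"dy":0,"dz":0,"wx":0,"wy":0,"wz":0},{"jaw":62,"dx":0,"dy":0,"dz":0,"wx":0,"wy":0,"wz":0},{"jaw":68,"dx":0,"dy":0,"dz":0,"wx":0,"wy":0,"wz":0},{"jaw":72,"dx":0,"dy":0,"dz":0,"wx":0,"wy":0,"wz":0},{"jaw":72,"dx":0,"dy":0,"dz":-0.2,"wx":0,"wy":0,"wz":0},{"jaw":72,"dx":0,"dy":0,"dz":-0.4,"wx":0,"wy":0,"wz":0},{"jaw":72,"dx":0,"dy":0,"dz":-0.6,"wx":0,"wy":0,"wz":0},{"jaw":72,"dx":0,"dy":0,"dz":-0.8,"wx":0,"wy":0,"wz":0}])

```text
time_s: 8.22
position: [0.5995, 0.0602, 0.0945]
tool_rot: [-3.142, 0.011, 0.198]
contact_force: [-0.5, -0.6, -0.5]
grip_width: 0.785
```

Request:
drive_tool(steps=[{"jaw":72,"dx":-0.5,"dy":0,"dz":-0.8,"wx":0,"wy":0,"wz":0},{"jaw":72,"dx":-0.5,"dy":0,"dz":-0.8,"wx":0,"wy":0,"wz":0},{"jaw":72,"dx":-0.5,"dy":0,"dz":-0.4,"wx":0,"wy":0,"wz":0},{"jaw":72,"dx":-0.3,"dy":0,"dz":0,"wx":0,"wy":0,"wz":0},{"jaw":72,"dx":0,"dy":0,"dz":0,"wx":0,"wy":0,"wz":0}])

```text
time_s: 8.63
position: [0.5314, 0.0476, 0.1872]
tool_rot: [3.14, -0.001, 0.2]
contact_force: [-0.8, -0.4, -1.0]
grip_width: 0.786
```

```bash
python3 -c "
from h import *
im=grab('wrist','w6')
plan([.467,.289,.16],99.9,15)
"
```

```text
p [0.5329 0.0478 0.1875] rpy [179.9   -0.18  11.45] dist [-0.0659  0.2412 -0.0275] w [ 2.200e-01 -6.000e-02 -8.845e+01] j7 [ 0.38  0.37 -0.64  1.88  0.27  0.97 -1.75] t 8.68 F [-0.9  0.9  0.3] g 71.9
[-0.03, -0.42, 0.04, 0.0, -0.0, -0.98]
[0.01, -0.42, 0.05, 0.0, -0.0, -0.98]
[0.06, -0.41, 0.05, 0.0, -0.0, -0.98]
[0.1, -0.4, 0.05, 0.0, -0.0, -0.98]
[0.14, -0.39, 0.05, 0.0, -0.0, -0.98]
[0.18, -0.38, 0.05, 0.0, -0.0, -0.98]
[0.22, -0.36, 0.05, 0.0, -0.0, -0.98]
[0.25, -0.33, 0.05, 0.0, -0.0, -0.98]
[0.29, -0.3, 0.05, 0.0, -0.0, -0.98]
[0.32, -0.27, 0.05, 0.0, -0.0, -0.98]
[0.34, -0.24, 0.05, 0.0, -0.0, -0.98]
[0.36, -0.2, 0.05, 0.0, -0.0, -0.98]
[0.38, -0.16, 0.05, 0.0, -0.0, -0.98]
[0.4, -0.12, 0.05, 0.0, -0.0, -0.98]
[0.41, -0.08, 0.05, 0.0, -0.0, -0.98]
```

View pics/w6.png

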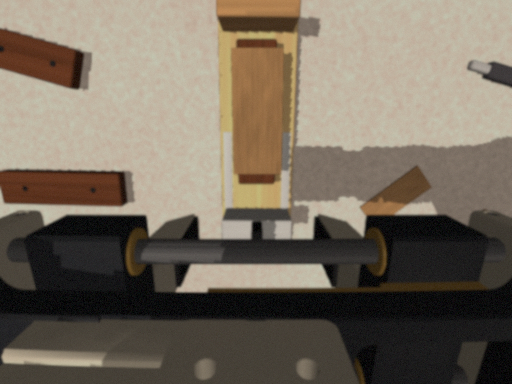

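The wrist view shows the sheet lying square on the lower bar. The bar's ends protrude at rows 39–48 and 175–183, and the stop is at row 215. I'll measure both, for the next placing.

```bash
python3 - <<'E'
from h import *
im=load('w6'); a=cv2.cvtColor(im['pixels'],cv2.COLOR_BGR2HSV); p,R,s=pose()
m=cv2.inRange(a,np.array([0,130,20]),np.array([12,255,130])); t=cv2.inRange(a,np.array([10,120,60]),np.array([19,220,215]))
far=[];near=[];sf=[];sn=[]
for x in range(242,274,4):
    c=np.flatnonzero(m[30:60,x])+30; far.append(c[0]-.5); sf.append(c[-1]+.5)
    c=np.flatnonzero(m[165:195,x])+165; near.append(c[-1]+.5); sn.append(c[0]-.5)
x=np.arange(242,274,4)
f=lambda v,z: plane(im,np.c_[x,v],z)[:,:2].mean(0)*1000
A,B,C,D=f(far,.03),f(near,.03),f(sf,.035),f(sn,.035)
print(np.median(far),np.median(sf),np.median(sn),np.median(near))
print('bar len',np.linalg.norm(A-B),'mid',(A+B)/2,'sheet len',np.linalg.norm(C-D),'mid',(C+D)/2)
# widths of bar at ends and sheet
for nm,mm,r,z in (('barfar',m,43,.03),('barnear',m,179,.03)):
    c=np.flatnonzero(mm[r,215:300])+215; P=plane(im,[[c[0]-.5,r],[c[-1]+.5,r]],z)[:,:2]*1000; print(nm,c[0],c[-1],P.mean(0),np.linalg.norm(P[0]-P[1]))
g=im['pixels'].astype(int)
for r in (60,160):
    c=np.flatnonzero(t[r,225:292])+225; P=plane(im,[[c[0]-.5,r],[c[-1]+.5,r]],.035)[:,:2]*1000; print('sheet',c[0],c[-1],P.mean(0),np.linalg.norm(P[0]-P[1]))
print('P-depth', depthpts(im)[110,258], depthpts(im)[43,258],depthpts(im)[179,258])
E
```

```text
40.5 46.5 174.5 182.5
bar len 156.2802277324516 mid [601.95089793  61.32576093] sheet len 137.86855021714476 mid [603.85675802  61.72361598]
barfar 238 276 [676.10303865  75.26747163] 41.82443017798468
barnear 240 272 [529.45358391  46.62209059] 39.65938538783944
sheet 232 289 [659.23242269  68.03560217] 62.014441909405015
sheet 234 280 [552.9304735   50.20523276] 54.62170002487448
P-depth [0.60795022 0.06029797 0.03654442] [0.67580065 0.07413225 0.03198975] [0.53044681 0.04439635 0.0324007 ]
```

Request:
drive_tool(steps=[{"jaw":72,"dx":-0.03,"dy":-0.45,"dz":0,"wx":0,"wy":0,"wz":-0.98},{"jaw":72,"dx":0.01,"dy":-0.45,"dz":0,"wx":0,"wy":0,"wz":-0.98},{"jaw":72,"dx":0.06,"dy":-0.45,"dz":0,"wx":0,"wy":0,"wz":-0.98},{"jaw":72,"dx":0.1,"dy":-0.45,"dz":0,"wx":0,"wy":0,"wz":-0.98},{"jaw":72,"dx":0.14,"dy":-0.45,"dz":0,"wx":0,"wy":0,"wz":-0.98},{"jaw":72,"dx":0.18,"dy":-0.4,"dz":0,"wx":0,"wy":0,"wz":-0.98},{"jaw":72,"dx":0.22,"dy":-0.36,"dz":0,"wx":0,"wy":0,"wz":-0.98},{"jaw":72,"dx":0.25,"dy":-0.33,"dz":0,"wx":0,"wy":0,"wz":-0.98}])

```text
time_s: 9.35
position: [0.4977, 0.1858, 0.1848]
tool_rot: [3.138, -0.002, 1.045]
contact_force: [0.0, 0.5, -0.5]
grip_width: 0.786
```

```bash
python3 -c "
from h import *
plan([.467,.289,.17],99.9,7)
"
```

```text
p [0.4977 0.1858 0.1848] rpy [ 1.7981e+02 -1.0000e-01  5.9860e+01] dist [-0.0307  0.1032 -0.0148] w [ 2.200e-01 -3.000e-02 -4.004e+01] j7 [ 0.28  0.43 -0.86  1.88  0.39  1.   -1.27] t 9.35 F [ 0.   0.5 -0.5] g 72.2
[0.26, -0.28, 0.05, 0.01, -0.0, -0.95]
[0.29, -0.25, 0.05, 0.01, -0.0, -0.95]
[0.31, -0.22, 0.05, 0.01, -0.0, -0.95]
[0.33, -0.19, 0.05, 0.01, -0.0, -0.95]
[0.35, -0.16, 0.05, 0.01, -0.0, -0.95]
[0.37, -0.12, 0.05, 0.01, -0.0, -0.95]
[0.38, -0.08, 0.05, 0.01, -0.0, -0.95]
```

```bash
python3 -c "
from h import *
plan([.479,.215,.19],99.9,7)
"
```

```text
p [0.4977 0.1858 0.1848] rpy [ 1.7981e+02 -1.0000e-01  5.9860e+01] dist [-0.0187  0.0292  0.0052] w [ 2.200e-01 -3.000e-02 -4.004e+01] j7 [ 0.28  0.43 -0.86  1.88  0.39  1.   -1.27] t 9.35 F [ 0.   0.5 -0.5] g 72.2
[0.06, -0.11, -0.02, 0.01, -0.0, -0.95]
[0.07, -0.1, -0.02, 0.01, -0.0, -0.95]
[0.08, -0.1, -0.02, 0.01, -0.0, -0.95]
[0.09, -0.09, -0.02, 0.01, -0.0, -0.95]
[0.1, -0.08, -0.02, 0.01, -0.0, -0.95]
[0.1, -0.07, -0.02, 0.01, -0.0, -0.95]
[0.11, -0.06, -0.02, 0.01, -0.0, -0.95]
```

Request:
drive_tool(steps=[{"jaw":72,"dx":0.06,"dy":-0.11,"dz":-0.02,"wx":0.01,"wy":0,"wz":-0.98},{"jaw":72,"dx":0.07,"dy":-0.1,"dz":-0.02,"wx":0.01,"wy":0,"wz":-0.98},{"jaw":72,"dx":0.08,"dy":-0.1,"dz":-0.02,"wx":0.01,"wy":0,"wz":-0.98},{"jaw":72,"dx":0.09,"dy":-0.09,"dz":-0.02,"wx":0,"wy":0,"wz":-0.98},{"jaw":72,"dx":0.1,"dy":-0.08,"dz":-0.02,"wx":0,"wy":0,"wz":-0.98},{"jaw":72,"dx":0.1,"dy":-0.07,"dz":-0.02,"wx":0,"wy":0,"wz":-0.95},{"jaw":72,"dx":0.1,"dy":-0.06,"dz":0,"wx":0,"wy":0,"wz":-0.4},{"jaw":72,"dx":0,"dy":0,"dz":0,"wx":0,"wy":0,"wz":0}])

```text
time_s: 10.02
position: [0.4792, 0.2262, 0.1862]
tool_rot: [-3.137, -0.014, 1.746]
contact_force: [-0.0, -0.6, -0.2]
grip_width: 0.782
```

```bash
python3 -c "
from h import *
im=grab('wrist','w7')
plan([.467,.289,.1],99.9,6)
"
```

```text
p [0.4796 0.2257 0.1861] rpy [-179.73   -0.77   99.86] dist [-0.0126  0.0633 -0.0861] w [-0.27 -0.77 -0.04] j7 [ 0.32  0.5  -1.03  1.88  0.48  1.04 -0.73] t 10.07 F [ 0.4  1.2 -0.3] g 71.7
[0.26, -0.0, 0.36, -0.01, -0.02, -0.0]
[0.26, -0.01, 0.36, -0.01, -0.02, -0.0]
[0.27, -0.01, 0.36, -0.01, -0.02, -0.0]
[0.27, -0.01, 0.36, -0.01, -0.02, -0.0]
[0.27, -0.01, 0.36, -0.01, -0.02, -0.0]
[0.27, -0.01, 0.36, -0.01, -0.02, -0.0]
```

View pics/w7.png

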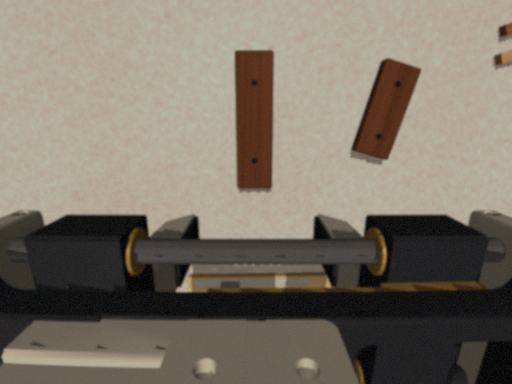

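The wrist view shows the whole long bar at columns 235–273, rows 50–190, with the short bar to its right at (387,108).

```bash
python3 - <<'E'
from h import *
im=load('w7'); a=cv2.cvtColor(im['pixels'],cv2.COLOR_BGR2HSV); p,R,s=pose()
m=cv2.inRange(a,np.array([0,120,20]),np.array([14,255,140])); k=np.zeros_like(m); k[40:200,225:285]=m[40:200,225:285]
k=cv2.morphologyEx(k,cv2.MORPH_CLOSE,np.ones((5,5),np.uint8)); n,l,st,c=cv2.connectedComponentsWithStats(k); i=1+st[1:,4].argmax(); print(st[i])
r=rect(im,(l==i).astype(np.uint8),.018); print(r)
print('centre in tool',(R.inv().apply(np.r_[r[:2]/1000,.018]-p)*1000).round(1))
E
```

```text
[ 236   51   36  137 4683]
[464.9 290.5 157.   40.7 -79.9]
centre in tool [ 64.1  -2.6 169. ]
```

Request:
drive_tool(steps=[{"jaw":66,"dx":0.33,"dy":-0.02,"dz":0.5,"wx":0,"wy":-0.02,"wz":0},{"jaw":66,"dx":0.35,"dy":-0.02,"dz":0.7,"wx":0,"wy":-0.02,"wz":0},{"jaw":66,"dx":0.35,"dy":-0.02,"dz":0.7,"wx":0,"wy":-0.02,"wz":0},{"jaw":66,"dx":0.35,"dy":0,"dz":0.7,"wx":0,"wy":-0.02,"wz":0},{"jaw":66,"dx":0.25,"dy":0,"dz":0.5,"wx":0,"wy":-0.02,"wz":0},{"jaw":66,"dx":0,"dy":0,"dz":0.1,"wx":0,"wy":0,"wz":0},{"jaw":66,"dx":0,"dy":0,"dz":0,"wx":0,"wy":0,"wz":0}])

```text
time_s: 10.65
position: [0.4727, 0.2912, 0.0518]
tool_rot: [-3.139, -0.002, 1.721]
contact_force: [0.3, -0.3, -0.5]
grip_width: 0.722
```

```bash
python3 -c "
from h import *
plan([.466,.290,.006],100,4)
"
```

```text
p [0.4727 0.2912 0.0518] rpy [-1.7986e+02 -1.2000e-01  9.8610e+01] dist [-0.0067 -0.0012 -0.0458] w [-0.14 -0.12 -1.39] j7 [ 0.04  0.71 -0.84  1.9   0.69  0.85 -1.01] t 10.65 F [ 0.3 -0.3 -0.5] g 66.2
[-0.0, -0.04, 0.29, -0.01, -0.0, -0.06]
[-0.0, -0.04, 0.29, -0.01, -0.0, -0.06]
[-0.0, -0.04, 0.29, -0.01, -0.0, -0.06]
[-0.0, -0.04, 0.29, -0.01, -0.0, -0.06]
```

Request:
drive_tool(steps=[{"jaw":66,"dx":0,"dy":-0.08,"dz":0.3,"wx":0,"wy":0,"wz":-0.08},{"jaw":66,"dx":0,"dy":-0.07,"dz":0.3,"wx":0,"wy":0,"wz":-0.08},{"jaw":66,"dx":0,"dy":-0.04,"dz":0.3,"wx":0,"wy":0,"wz":-0.08},{"jaw":66,"dx":0,"dy":0,"dz":0.15,"wx":0,"wy":0,"wz":0},{"jaw":66,"dx":0,"dy":0,"dz":0,"wx":0,"wy":0,"wz":0}])

```text
time_s: 11.07
position: [0.4682, 0.2875, 0.0086]
tool_rot: [3.14, -0.001, 1.742]
contact_force: [-0.8, -0.5, -0.0]
grip_width: 0.721
```

```bash
python3 -c "
from h import *
plan([.466,.290,.006],100,1)
"
```

```text
p [0.4682 0.2875 0.0086] rpy [ 1.799e+02 -8.000e-02  9.983e+01] dist [-0.0022  0.0025 -0.0026] w [ 0.1  -0.08 -0.17] j7 [-0.    0.76 -0.78  1.93  0.76  0.78 -1.05] t 11.07 F [-0.8 -0.5 -0. ] g 66.2
[0.07, -0.04, 0.06, 0.02, -0.01, -0.03]
```

Request:
drive_tool(steps=[{"jaw":66,"dx":0.07,"dy":-0.05,"dz":0.1,"wx":0,"wy":0,"wz":-0.03},{"jaw":58,"dx":0,"dy":0,"dz":0,"wx":0,"wy":0,"wz":0},{"jaw":52,"dx":0,"dy":0,"dz":0,"wx":0,"wy":0,"wz":0},{"jaw":47,"dx":0,"dy":0,"dz":0,"wx":0,"wy":0,"wz":0},{"jaw":43,"dx":0,"dy":0,"dz":0,"wx":0,"wy":0,"wz":0},{"jaw":34,"dx":0,"dy":0,"dz":0,"wx":0,"wy":0,"wz":0},{"jaw":34,"dx":0,"dy":0,"dz":0,"wx":0,"wy":0,"wz":0}])

```text
time_s: 11.65
position: [0.4671, 0.2899, 0.0057]
tool_rot: [3.137, -0.002, 1.744]
contact_force: [-0.2, -0.2, -0.6]
grip_width: 0.479
```

```bash
python3 -c "
from h import *
plan([.466,.290,.006],100,1)
im=grab('wrist','w8')
"
```

```text
p [0.4671 0.2899 0.0057] rpy [ 1.7974e+02 -1.0000e-01  9.9920e+01] dist [-0.0011  0.0001  0.0003] w [ 0.26 -0.1  -0.08] j7 [-0.01  0.76 -0.78  1.93  0.77  0.77 -1.06] t 11.65 F [-0.2 -0.2 -0.6] g 44.0
[0.01, -0.03, -0.01, 0.04, -0.02, -0.01]
```

View pics/w8.png

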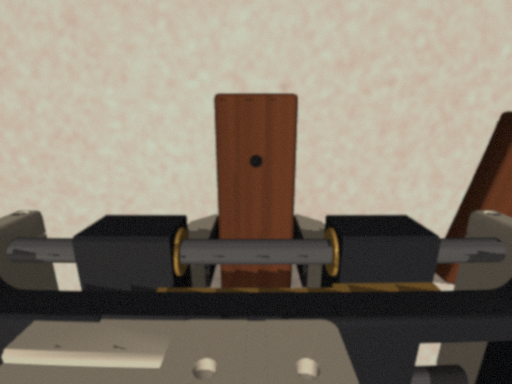

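The wrist view shows the long bar gripped at 44.0 mm, square, with its far edge at row 94.

```bash
python3 - <<'E'
from h import *
im=load('w8'); p,R,s=pose()
P=plane(im,[[230,94],[280,94],[230,98],[216,105],[297,105],[218,190],[295,190]],.018); print((R.inv().apply(P-p)*1000).round(1))
P=plane(im,[[230,94]],.0); print((R.inv().apply(P-p)*1000).round(1))
E
```

```text
[[ 80.4 -13.1 -12.2]
 [ 80.4  12.9 -12.1]
 [ 78.4 -13.1 -12.2]
 [ 74.9 -20.5 -12.2]
 [ 74.9  21.9 -12. ]
 [ 28.9 -21.  -12.3]
 [ 28.9  22.5 -12.1]]
[[ 81.9 -14.7   5.8]]
```

Request:
drive_tool(steps=[{"jaw":34,"dx":0,"dy":0,"dz":-0.2,"wx":0,"wy":0,"wz":0},{"jaw":34,"dx":0,"dy":0,"dz":-0.4,"wx":0,"wy":0,"wz":0},{"jaw":34,"dx":0,"dy":0,"dz":-0.6,"wx":0,"wy":0,"wz":0},{"jaw":34,"dx":0,"dy":0,"dz":-0.7,"wx":0,"wy":0,"wz":0},{"jaw":34,"dx":0,"dy":0,"dz":-0.7,"wx":0,"wy":0,"wz":0},{"jaw":34,"dx":0,"dy":0,"dz":-0.7,"wx":0,"wy":0,"wz":0},{"jaw":34,"dx":0,"dy":0,"dz":-0.7,"wx":0,"wy":0,"wz":0},{"jaw":34,"dx":0,"dy":0,"dz":-0.4,"wx":0,"wy":0,"wz":0}])

```text
time_s: 12.37
position: [0.4621, 0.2888, 0.1926]
tool_rot: [-3.138, 0.0, 1.749]
contact_force: [-1.1, 0.4, -0.6]
grip_width: 0.475
```

```bash
python3 -c "
from h import *
plan([.58,.057,.18],11.2,20)
"
```

```text
p [0.4621 0.2888 0.1926] rpy [-1.7981e+02  3.0000e-02  1.0020e+02] dist [ 0.1179 -0.2318 -0.0126] w [-0.13  0.17 89.  ] j7 [ 0.17  0.51 -1.01  1.84  0.49  1.07 -0.85] t 12.37 F [-1.1  0.4 -0.6] g 43.6
[-0.31, 0.09, 0.02, -0.0, 0.0, 0.74]
[-0.3, 0.12, 0.02, -0.0, 0.0, 0.74]
[-0.29, 0.14, 0.02, -0.0, 0.0, 0.74]
[-0.28, 0.16, 0.02, -0.0, 0.0, 0.74]
[-0.27, 0.18, 0.02, -0.0, 0.0, 0.74]
[-0.25, 0.2, 0.02, -0.0, 0.0, 0.74]
[-0.24, 0.22, 0.02, -0.0, 0.0, 0.74]
[-0.22, 0.24, 0.02, -0.0, 0.0, 0.74]
[-0.2, 0.26, 0.02, -0.0, 0.0, 0.74]
[-0.18, 0.27, 0.02, -0.0, 0.0, 0.74]
[-0.16, 0.29, 0.02, -0.0, 0.0, 0.74]
[-0.13, 0.3, 0.02, -0.0, 0.0, 0.74]
[-0.11, 0.31, 0.02, -0.0, 0.0, 0.74]
[-0.09, 0.31, 0.02, -0.0, 0.0, 0.74]
[-0.06, 0.32, 0.02, -0.0, 0.0, 0.74]
[-0.04, 0.32, 0.02, -0.0, 0.0, 0.74]
[-0.01, 0.32, 0.02, -0.0, 0.0, 0.74]
[0.01, 0.32, 0.02, -0.0, 0.0, 0.74]
[0.04, 0.32, 0.02, -0.0, 0.0, 0.74]
[0.06, 0.32, 0.02, -0.0, 0.0, 0.74]
```

Request:
drive_tool(steps=[{"jaw":34,"dx":-0.2,"dy":0.06,"dz":0,"wx":0,"wy":0,"wz":0.4},{"jaw":34,"dx":-0.31,"dy":0.11,"dz":0,"wx":0,"wy":0,"wz":0.75},{"jaw":34,"dx":-0.3,"dy":0.13,"dz":0,"wx":0,"wy":0,"wz":0.75},{"jaw":34,"dx":-0.29,"dy":0.15,"dz":0,"wx":0,"wy":0,"wz":0.75},{"jaw":34,"dx":-0.28,"dy":0.17,"dz":0,"wx":0,"wy":0,"wz":0.75},{"jaw":34,"dx":-0.26,"dy":0.2,"dz":0,"wx":0,"wy":0,"wz":0.75},{"jaw":34,"dx":-0.24,"dy":0.22,"dz":0,"wx":0,"wy":0,"wz":0.75},{"jaw":34,"dx":-0.22,"dy":0.24,"dz":0,"wx":0,"wy":0,"wz":0.75}])

```text
time_s: 13.03
position: [0.5069, 0.1973, 0.2013]
tool_rot: [3.137, -0.005, 1.127]
contact_force: [0.4, 0.3, -0.9]
grip_width: 0.477
```

Request:
drive_tool(steps=[{"jaw":34,"dx":-0.2,"dy":0.26,"dz":0,"wx":0,"wy":0,"wz":0.75},{"jaw":34,"dx":-0.18,"dy":0.27,"dz":0,"wx":0,"wy":0,"wz":0.75},{"jaw":34,"dx":-0.16,"dy":0.29,"dz":0,"wx":0,"wy":0,"wz":0.75},{"jaw":34,"dx":-0.13,"dy":0.3,"dz":0,"wx":0,"wy":0,"wz":0.75},{"jaw":34,"dx":-0.11,"dy":0.31,"dz":0,"wx":0,"wy":0,"wz":0.75},{"jaw":34,"dx":-0.09,"dy":0.31,"dz":0,"wx":0,"wy":0,"wz":0.75},{"jaw":34,"dx":-0.06,"dy":0.32,"dz":0,"wx":0,"wy":0,"wz":0.75},{"jaw":34,"dx":-0.04,"dy":0.32,"dz":0,"wx":0,"wy":0,"wz":0.75}])

```text
time_s: 13.7
position: [0.5495, 0.0919, 0.2]
tool_rot: [3.14, -0.0, 0.45]
contact_force: [0.9, 0.8, -0.8]
grip_width: 0.476
```

```bash
python3 -c "
from h import *
plan([.585,.058,.16],11.2,7)
"
```

```text
p [0.5495 0.0919 0.2   ] rpy [ 1.7991e+02 -1.0000e-02  2.5790e+01] dist [ 0.0355 -0.0339 -0.04  ] w [ 0.09 -0.02 14.59] j7 [ 0.33  0.41 -0.69  1.81  0.31  1.03 -1.6 ] t 13.7 F [ 0.9  0.8 -0.8] g 43.7
[0.06, 0.16, 0.14, 0.0, -0.0, 0.35]
[0.07, 0.16, 0.14, 0.0, -0.0, 0.35]
[0.07, 0.16, 0.14, 0.0, -0.0, 0.35]
[0.08, 0.16, 0.14, 0.0, -0.0, 0.35]
[0.08, 0.15, 0.14, 0.0, -0.0, 0.35]
[0.09, 0.15, 0.14, 0.0, -0.0, 0.35]
[0.1, 0.15, 0.14, 0.0, -0.0, 0.35]
```

Request:
drive_tool(steps=[{"jaw":34,"dx":0.07,"dy":0.14,"dz":0.1,"wx":0,"wy":0,"wz":0.4},{"jaw":34,"dx":0.09,"dy":0.14,"dz":0.2,"wx":0,"wy":0,"wz":0.4},{"jaw":34,"dx":0.12,"dy":0.14,"dz":0.2,"wx":0,"wy":0,"wz":0.4},{"jaw":34,"dx":0.14,"dy":0.14,"dz":0.3,"wx":0,"wy":0,"wz":0.4},{"jaw":34,"dx":0.16,"dy":0.14,"dz":0.3,"wx":0,"wy":0,"wz":0.4},{"jaw":34,"dx":0.18,"dy":0.12,"dz":0.3,"wx":0,"wy":0,"wz":0.2},{"jaw":34,"dx":0.15,"dy":0,"dz":0.3,"wx":0,"wy":0,"wz":0},{"jaw":34,"dx":0,"dy":0,"dz":0,"wx":0,"wy":0,"wz":0}])

```text
time_s: 14.37
position: [0.5946, 0.0591, 0.1287]
tool_rot: [3.136, 0.003, 0.182]
contact_force: [-0.5, 0.8, -0.8]
grip_width: 0.48
```

```bash
python3 -c "
from h import *
plan([.6016,.061,.075],11.2,6)
"
```

```text
p [0.5946 0.0591 0.1287] rpy [179.66   0.18  10.44] dist [ 0.007   0.0019 -0.0537] w [ 0.34  0.18 -0.76] j7 [ 0.28  0.55 -0.57  1.76  0.36  0.93 -1.83] t 14.37 F [-0.5  0.8 -0.8] g 44.1
[0.03, -0.0, 0.22, 0.01, 0.01, -0.02]
[0.03, -0.0, 0.22, 0.01, 0.01, -0.02]
[0.03, -0.0, 0.22, 0.01, 0.01, -0.02]
[0.03, -0.0, 0.22, 0.01, 0.01, -0.02]
[0.03, -0.0, 0.22, 0.01, 0.01, -0.02]
[0.03, -0.0, 0.22, 0.01, 0.01, -0.02]
```

Request:
drive_tool(steps=[{"jaw":34,"dx":0.02,"dy":0,"dz":0.22,"wx":0.01,"wy":0,"wz":-0.04},{"jaw":34,"dx":0.02,"dy":0,"dz":0.25,"wx":0.01,"wy":0,"wz":-0.04},{"jaw":34,"dx":0.02,"dy":0,"dz":0.25,"wx":0.01,"wy":0,"wz":-0.04},{"jaw":34,"dx":0.02,"dy":0,"dz":0.25,"wx":0,"wy":0,"wz":0},{"jaw":34,"dx":0,"dy":0,"dz":0.25,"wx":0,"wy":0,"wz":0},{"jaw":34,"dx":0,"dy":0,"dz":0,"wx":0,"wy":0,"wz":0},{"jaw":34,"dx":0,"dy":0,"dz":0,"wx":0,"wy":0,"wz":0}])

```text
time_s: 14.95
position: [0.5957, 0.0608, 0.0749]
tool_rot: [3.141, 0.005, 0.199]
contact_force: [-0.2, -0.2, -1.2]
grip_width: 0.474
```

```bash
python3 -c "
from h import *
plan([.5977,.0602,.05],11.2,3)
im=grab('wrist','w9')
im=grab('side','d9'); cv2.imwrite('pics/d9c.png',cv2.resize(im['pixels'][120:240,200:360],(800,600),interpolation=cv2.INTER_CUBIC))
"
```

```text
p [0.5957 0.0608 0.0749] rpy [179.95   0.31  11.38] dist [ 0.002  -0.0006 -0.0249] w [0.06 0.31 0.18] j7 [ 0.25  0.63 -0.54  1.79  0.41  0.85 -1.85] t 14.95 F [-0.2 -0.2 -1.2] g 43.5
[0.02, 0.01, 0.21, 0.0, 0.02, 0.01]
[0.02, 0.01, 0.21, 0.0, 0.02, 0.01]
[0.02, 0.01, 0.21, 0.0, 0.02, 0.01]
```

View pics/w9.png

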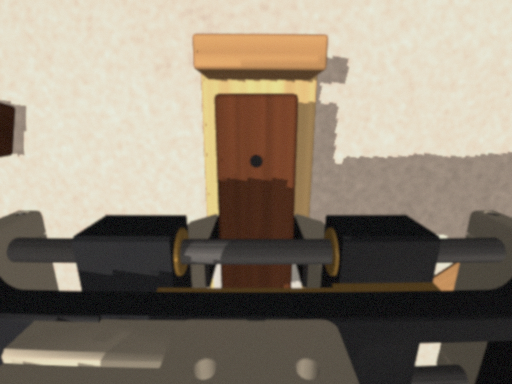

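View pics/d9c.png

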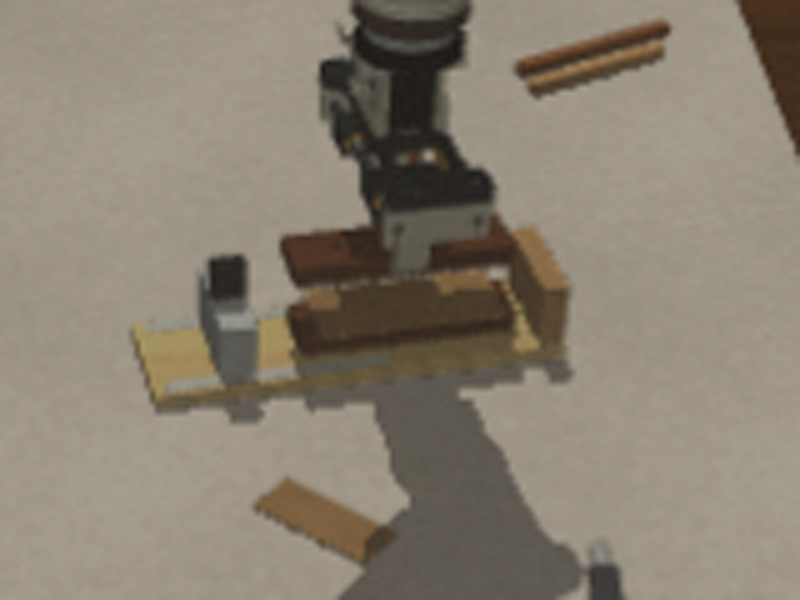

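The long bar (columns 216–297, end at row 94) hovers over the cradle and clears the wall (rows 35–72). It's in line with the stack in both views, so I'm lowering it.

Request:
drive_tool(steps=[{"jaw":34,"dx":0.02,"dy":0.01,"dz":0.2,"wx":0,"wy":0.02,"wz":0.01},{"jaw":34,"dx":0.02,"dy":0,"dz":0.2,"wx":0,"wy":0.02,"wz":0},{"jaw":34,"dx":0,"dy":0,"dz":0.15,"wx":0,"wy":0,"wz":0},{"jaw":34,"dx":0,"dy":0,"dz":0.1,"wx":0,"wy":0,"wz":0},{"jaw":34,"dx":0,"dy":0,"dz":0,"wx":0,"wy":0,"wz":0}])

```text
time_s: 15.47
position: [0.5992, 0.0607, 0.0486]
tool_rot: [3.14, -0.003, 0.197]
contact_force: [-0.9, -0.5, -1.2]
grip_width: 0.475
```

```bash
python3 -c "
from h import *
plan([.5977,.0602,.0407],11.2,3)
"
```

```text
p [0.5992 0.0607 0.0486] rpy [179.89  -0.2   11.3 ] dist [-0.0015 -0.0005 -0.0079] w [ 0.11 -0.2   0.1 ] j7 [ 0.24  0.66 -0.51  1.8   0.44  0.79 -1.87] t 15.47 F [-0.9 -0.5 -1.2] g 43.6
[-0.01, 0.0, 0.07, 0.01, -0.01, 0.01]
[-0.01, 0.0, 0.07, 0.01, -0.01, 0.01]
[-0.01, 0.0, 0.07, 0.01, -0.01, 0.01]
```

Request:
drive_tool(steps=[{"jaw":34,"dx":-0.03,"dy":0,"dz":0.07,"wx":0,"wy":-0.02,"wz":0.01},{"jaw":34,"dx":-0.02,"dy":0,"dz":0.06,"wx":0,"wy":-0.01,"wz":0},{"jaw":34,"dx":0,"dy":0,"dz":0.04,"wx":0,"wy":0,"wz":0},{"jaw":34,"dx":0,"dy":0,"dz":0,"wx":0,"wy":0,"wz":0}])

```text
time_s: 15.8
position: [0.5969, 0.0603, 0.0407]
tool_rot: [3.14, 0.001, 0.196]
contact_force: [0.0, 0.3, -2.5]
grip_width: 0.476
```

Request:
drive_tool(steps=[{"jaw":34,"dx":0,"dy":0,"dz":0.04,"wx":0,"wy":0,"wz":0},{"jaw":34,"dx":0,"dy":0,"dz":0,"wx":0,"wy":0,"wz":0}])

```text
time_s: 15.97
position: [0.5974, 0.0605, 0.0408]
tool_rot: [3.139, -0.0, 0.196]
contact_force: [-0.3, 0.1, -1.3]
grip_width: 0.474
```

```bash
python3 -c "
from h import *
im=grab('side','d10'); cv2.imwrite('pics/d10c.png',cv2.resize(im['pixels'][140:220,230:336],(795,600),interpolation=cv2.INTER_CUBIC))
"
```

```text
(no output)
```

View pics/d10c.png

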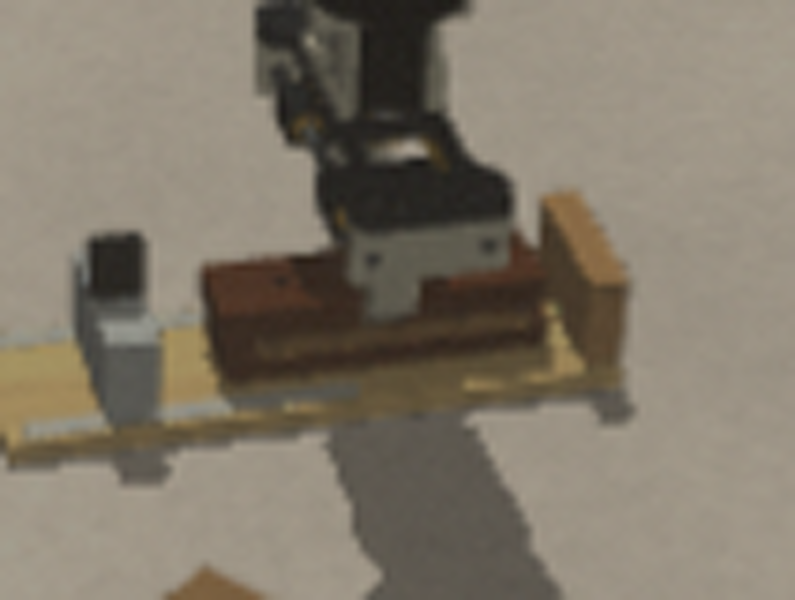

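The side view shows the long bar resting on the sheet with the ends nearly flush: left ends at (205–225, 270–385), right ends at (540, 340). I'm releasing slowly.

Request:
drive_tool(steps=[{"jaw":46,"dx":0.0,"dy":0,"dz":0,"wx":0,"wy":0,"wz":0},{"jaw":50,"dx":0,"dy":0,"dz":0,"wx":0,"wy":0,"wz":0},{"jaw":56,"dx":0,"dy":0,"dz":0,"wx":0,"wy":0,"wz":0},{"jaw":62,"dx":0,"dy":0,"dz":0,"wx":0,"wy":0,"wz":0},{"jaw":62,"dx":0,"dy":0,"dz":-0.2,"wx":0,"wy":0,"wz":0},{"jaw":62,"dx":0,"dy":0,"dz":-0.4,"wx":0,"wy":0,"wz":0},{"jaw":62,"dx":0,"dy":0,"dz":-0.7,"wx":0,"wy":0,"wz":0},{"jaw":62,"dx":0,"dy":0,"dz":-0.8,"wx":0,"wy":0,"wz":0}])

```text
time_s: 16.68
position: [0.5925, 0.06, 0.1216]
tool_rot: [3.141, 0.012, 0.197]
contact_force: [0.6, -0.8, 0.2]
grip_width: 0.674
```

Request:
drive_tool(steps=[{"jaw":50,"dx":-0.5,"dy":0,"dz":-0.8,"wx":0,"wy":0,"wz":0},{"jaw":50,"dx":-0.8,"dy":0,"dz":-0.8,"wx":0,"wy":0,"wz":0},{"jaw":50,"dx":-0.8,"dy":0,"dz":-0.2,"wx":0,"wy":0,"wz":0},{"jaw":50,"dx":-0.5,"dy":0,"dz":0,"wx":0,"wy":0,"wz":0},{"jaw":50,"dx":0,"dy":0,"dz":0,"wx":0,"wy":0,"wz":0}])

```text
time_s: 17.1
position: [0.4951, 0.042, 0.2041]
tool_rot: [3.139, -0.002, 0.198]
contact_force: [1.0, -0.6, 0.1]
grip_width: 0.545
```

```bash
python3 -c "
from h import *
im=grab('wrist','w11')
plan([.467,.034,.16],11.2,5)
im=grab('scene','s11'); cv2.imwrite('pics/s11c.png',cv2.resize(im['pixels'][175:300,215:340],(600,600),interpolation=cv2.INTER_CUBIC))
"
```

```text
p [0.497  0.0422 0.2045] rpy [179.86  -0.24  11.35] dist [-0.03   -0.0082 -0.0445] w [ 0.14 -0.24  0.15] j7 [ 0.43  0.28 -0.66  1.94  0.21  0.98 -1.7 ] t 17.15 F [-0.4 -0.3  0.8] g 50.1
[-0.16, 0.01, 0.22, 0.0, -0.01, 0.01]
[-0.16, 0.01, 0.22, 0.0, -0.01, 0.01]
[-0.16, 0.01, 0.22, 0.0, -0.01, 0.01]
[-0.16, 0.01, 0.22, 0.0, -0.01, 0.01]
[-0.16, 0.01, 0.22, 0.0, -0.01, 0.01]
```

View pics/w11.png

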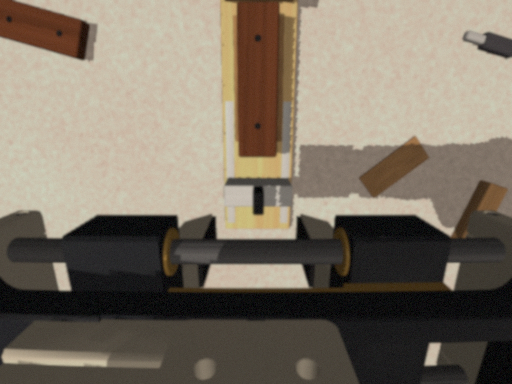

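View pics/s11c.png

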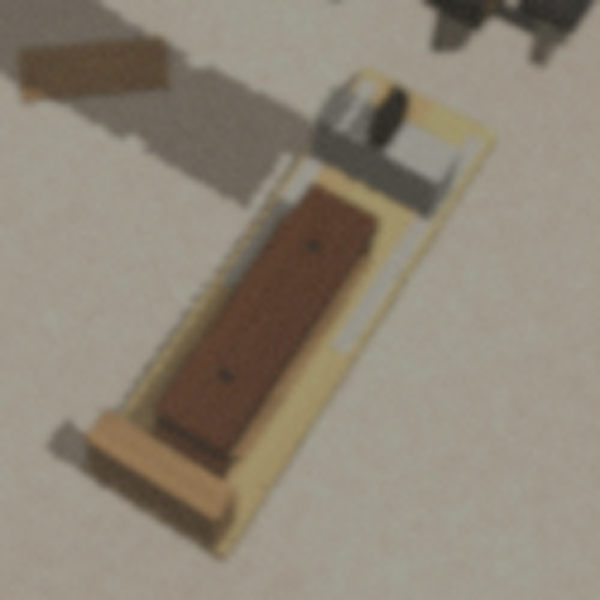

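The wrist view shows the long bar in line on the stack. The stop is at rows 180–205 and the black fin at columns 252–264, rows 186–214. The scene view agrees. Next I'll locate the fin.

```bash
python3 - <<'E'
from h import *
p,R,s=pose()
for tag,(x0,x1,y0,y1) in (('w11',(240,280,175,232)),('s11',(285,310,185,215))):
    im=load(tag); P=depthpts(im); v=cv2.cvtColor(im['pixels'],cv2.COLOR_BGR2HSV)[...,2]
    sub=np.zeros_like(v,bool); sub[y0:y1,x0:x1]=1
    k=sub&(P[...,2]>.064)&(P[...,2]<.1); q=P[k]; print(tag,k.sum(),q.min(0).round(4),q.max(0).round(4),q.mean(0).round(4))
    k2=k&(P[...,2]>.08); q=P[k2]; print(' top',k2.sum(),q.mean(0).round(4)); ys,xs=np.nonzero(k2); print(xs.min(),xs.max(),ys.min(),ys.max())
    ux=np.array([np.cos(.1963),np.sin(.1963)]);uy=np.array([-ux[1],ux[0]])
    print(' u',(q[:,:2]@ux).min(),(q[:,:2]@ux).max(),'v',(q[:,:2]@uy).min(),(q[:,:2]@uy).max())
    k3=sub&(P[...,2]>.05)&(P[...,2]<.064); q=P[k3]; print(' stop top u',np.percentile(q[:,:2]@ux,[1,50,99]),'v',np.percentile(q[:,:2]@uy,[1,99]))
    if tag=='w11':
        for r in range(178,222,4): print(r,v[r,244:274:2], (P[r,258]*1000).round(0))
E
```

```text
w11 327 [0.4624 0.0282 0.0645] [0.4897 0.044  0.0913] [0.4787 0.0365 0.0872]
 top 292 [0.4775 0.0363 0.089 ]
252 263 190 215
 u 0.46032537863768785 0.48723364334777264 v -0.06357854118031724 -0.05164947214769858
 stop top u [0.46183795 0.47659768 0.48711866] v [-0.08315681 -0.03725059]
178 [113 101  92 106 112 112 107  95 105 115 115 113 103 108 117] [489.  37.  18.]
182 [68 66 70 66 65 67 66 68 68 69 67 67 69 68 70] [489.  38.  42.]
186 [167 168 166 167 144  76  50  51  41  66  96 106 122 112 103] [489.  38.  63.]
190 [196 197 197 196 153  46  13   2   0  42  96 119 118 118 115] [489.  38.  79.]
194 [197 197 198 194 148  48  26  25  23  37  95 117 119 117 119] [487.  38.  90.]
198 [195 199 200 195 147  52  29  31  21  35  95 118 121 119 119] [483.  37.  90.]
202 [198 196 195 193 145  49  31  24  26  28  94 119 119 117 119] [479.  36.  90.]
206 [191 191 191 189 142  49  20  16  22  40 127 159 158 159 158] [474.  35.  90.]
210 [203 201 203 198 152  45  23  26  25  57 168 202 203 200 200] [470.  34.  90.]
214 [201 202 200 201 180 123 102 103 104 128 184 201 200 202 202] [466.  33.  91.]
218 [200 199 203 203 203 204 199 203 202 201 204 201 202 202 202] [433.  26.  14.]
s11 68 [0.4642 0.031  0.0651] [0.4905 0.0456 0.0901] [0.4795 0.039  0.0819]
 top 44 [0.478  0.0379 0.0868]
293 300 193 201
 u 0.46208314187505733 0.4878091706674086 v -0.06231356435415717 -0.05088168303326602
 stop top u [0.46174276 0.47691222 0.48830655] v [-0.09289401 -0.01831387]
```

```bash
python3 -c "
from h import *
plan([.477,.036,.11],11.2,4)
"
```

```text
p [0.4983 0.0425 0.204 ] rpy [179.91  -0.27  11.34] dist [-0.0213 -0.0065 -0.094 ] w [ 0.09 -0.27  0.14] j7 [ 0.43  0.29 -0.66  1.94  0.21  0.98 -1.71] t 17.2 F [ 0.7 -0.3  0.2] g 50.1
[-0.14, 0.01, 0.59, 0.0, -0.01, 0.01]
[-0.14, 0.01, 0.59, 0.0, -0.01, 0.01]
[-0.14, 0.01, 0.59, 0.0, -0.01, 0.01]
[-0.14, 0.01, 0.59, 0.0, -0.01, 0.01]
```

Request:
drive_tool(steps=[{"jaw":45,"dx":-0.17,"dy":0.01,"dz":0.5,"wx":0,"wy":-0.02,"wz":0.01},{"jaw":45,"dx":-0.17,"dy":0.01,"dz":0.6,"wx":0,"wy":-0.01,"wz":0.01},{"jaw":45,"dx":-0.17,"dy":0,"dz":0.6,"wx":0,"wy":0,"wz":0},{"jaw":45,"dx":-0.1,"dy":0,"dz":0.3,"wx":0,"wy":0,"wz":0},{"jaw":45,"dx":0,"dy":0,"dz":0,"wx":0,"wy":0,"wz":0}])

```text
time_s: 17.62
position: [0.4824, 0.0384, 0.1228]
tool_rot: [3.141, -0.011, 0.195]
contact_force: [-0.9, -0.4, 0.3]
grip_width: 0.493
```

```bash
python3 -c "
from h import *
plan([.477,.036,.065],11.2,4)
"
```

```text
p [0.4824 0.0384 0.1228] rpy [179.98  -0.63  11.19] dist [-0.0054 -0.0024 -0.0578] w [ 0.02 -0.63 -0.01] j7 [ 0.39  0.38 -0.62  2.05  0.3   0.79 -1.78] t 17.62 F [-0.9 -0.4  0.3] g 45.3
[-0.04, 0.01, 0.36, 0.0, -0.03, -0.0]
[-0.04, 0.01, 0.36, 0.0, -0.03, -0.0]
[-0.04, 0.01, 0.36, 0.0, -0.03, -0.0]
[-0.04, 0.01, 0.36, 0.0, -0.03, -0.0]
```

Request:
drive_tool(steps=[{"jaw":42,"dx":-0.05,"dy":0.01,"dz":0.3,"wx":0,"wy":-0.04,"wz":0},{"jaw":42,"dx":-0.05,"dy":0.01,"dz":0.35,"wx":0,"wy":-0.03,"wz":0},{"jaw":42,"dx":-0.04,"dy":0,"dz":0.35,"wx":0,"wy":-0.03,"wz":0},{"jaw":42,"dx":0,"dy":0,"dz":0.25,"wx":0,"wy":0,"wz":0},{"jaw":42,"dx":0,"dy":0,"dz":0,"wx":0,"wy":0,"wz":0}])

```text
time_s: 18.03
position: [0.4829, 0.0385, 0.0698]
tool_rot: [-3.14, -0.004, 0.195]
contact_force: [0.0, 0.1, -0.1]
grip_width: 0.457
```

```bash
python3 -c "
from h import *
plan([.477,.036,.065],11.2,1)
im=grab('wrist','w12')
"
```

```text
p [0.4829 0.0385 0.0698] rpy [-179.88   -0.21   11.2 ] dist [-0.0059 -0.0025 -0.0048] w [-0.12 -0.21 -0.  ] j7 [ 0.34  0.47 -0.57  2.08  0.39  0.69 -1.85] t 18.03 F [ 0.   0.1 -0.1] g 42.0
[-0.16, 0.03, 0.12, -0.02, -0.03, -0.0]
```

View pics/w12.png

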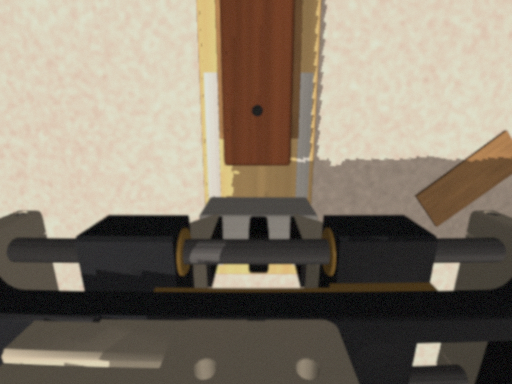

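The fin (column 258) sits centred between the fingers. I'll back up 6 mm, lower 4 mm and pinch.

Request:
drive_tool(steps=[{"jaw":40,"dx":-0.08,"dy":0.02,"dz":0.07,"wx":0,"wy":-0.02,"wz":0},{"jaw":36,"dx":-0.07,"dy":0.02,"dz":0.06,"wx":0,"wy":0,"wz":0},{"jaw":28,"dx":0,"dy":0,"dz":0,"wx":0,"wy":0,"wz":0},{"jaw":20,"dx":0,"dy":0,"dz":0,"wx":0,"wy":0,"wz":0},{"jaw":14,"dx":0,"dy":0,"dz":0,"wx":0,"wy":0,"wz":0},{"jaw":9,"dx":0,"dy":0,"dz":0,"wx":0,"wy":0,"wz":0},{"jaw":5,"dx":0,"dy":0,"dz":0,"wx":0,"wy":0,"wz":0}])

```text
time_s: 18.67
position: [0.4802, 0.0364, 0.0676]
tool_rot: [-3.14, -0.008, 0.196]
contact_force: [0.6, 2.0, -5.8]
grip_width: 0.125
```

```bash
python3 -c "
from h import *
plan([.477,.036,.065],11.2,1)
"
```

```text
p [0.4802 0.0364 0.0676] rpy [-179.92   -0.44   11.2 ] dist [-0.0032 -0.0004 -0.0026] w [-0.08 -0.44  0.01] j7 [ 0.34  0.47 -0.56  2.09  0.39  0.68 -1.85] t 18.67 F [ 0.6  2.  -5.8] g 11.5
[-0.08, -0.01, 0.06, -0.01, -0.07, 0.0]
```

Request:
drive_tool(steps=[{"jaw":5,"dx":0.08,"dy":0,"dz":0,"wx":0,"wy":0,"wz":0},{"jaw":5,"dx":0.1,"dy":0,"dz":0,"wx":0,"wy":0,"wz":0},{"jaw":5,"dx":0.1,"dy":0,"dz":0,"wx":0,"wy":0,"wz":0},{"jaw":5,"dx":0.1,"dy":0,"dz":0,"wx":0,"wy":0,"wz":0}])

```text
time_s: 19.0
position: [0.4942, 0.0391, 0.0676]
tool_rot: [-3.141, -0.004, 0.196]
contact_force: [-1.5, 0.3, -0.5]
grip_width: 0.131
```

```bash
python3 -c "
from h import *
plan([.477,.036,.065],11.2,1)
"
```

```text
p [0.4942 0.0391 0.0676] rpy [-179.95   -0.25   11.2 ] dist [-0.0172 -0.0031 -0.0026] w [-0.05 -0.25  0.  ] j7 [ 0.33  0.49 -0.56  2.05  0.4   0.7  -1.86] t 19.0 F [-1.5  0.3 -0.5] g 12.1
[-0.44, -0.01, 0.06, -0.01, -0.04, 0.0]
```

Request:
drive_tool(steps=[{"jaw":5,"dx":0.1,"dy":0,"dz":0,"wx":0,"wy":0,"wz":0},{"jaw":5,"dx":0.1,"dy":0,"dz":0,"wx":0,"wy":0,"wz":0},{"jaw":5,"dx":0.1,"dy":0,"dz":0,"wx":0,"wy":0,"wz":0},{"jaw":5,"dx":0.06,"dy":0,"dz":0,"wx":0,"wy":0,"wz":0}])

```text
time_s: 19.33
position: [0.5106, 0.0424, 0.0676]
tool_rot: [-3.141, -0.005, 0.195]
contact_force: [-1.5, -0.3, 0.1]
grip_width: 0.127
```

```bash
python3 -c "
from h import *
plan([.477,.036,.065],11.2,1)
im=grab('wrist','w13')
"
```

```text
p [0.5106 0.0424 0.0676] rpy [-179.94   -0.27   11.19] dist [-0.0336 -0.0064 -0.0026] w [-0.06 -0.27 -0.01] j7 [ 0.32  0.51 -0.55  2.01  0.4   0.72 -1.86] t 19.33 F [-1.5 -0.3  0.1] g 11.7
[-0.86, -0.01, 0.06, -0.01, -0.04, -0.0]
```

View pics/w13.png

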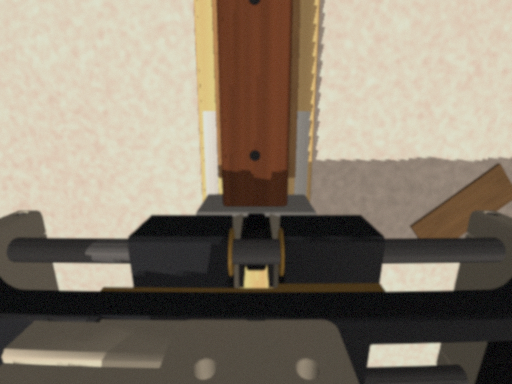

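The stop is about to touch the long bar (bar end at row 205). From here I'll creep forward and watch the force.

Request:
drive_tool(steps=[{"jaw":5,"dx":0.06,"dy":0,"dz":0,"wx":0,"wy":0,"wz":0},{"jaw":5,"dx":0.06,"dy":0,"dz":0,"wx":0,"wy":0,"wz":0},{"jaw":5,"dx":0.06,"dy":0,"dz":0,"wx":0,"wy":0,"wz":0}])

```text
time_s: 19.63
position: [0.5176, 0.0437, 0.0676]
tool_rot: [-3.141, -0.003, 0.195]
contact_force: [-3.2, -0.6, 2.5]
grip_width: 0.127
```

Request:
drive_tool(steps=[{"jaw":5,"dx":0.06,"dy":0,"dz":0,"wx":0,"wy":0,"wz":0},{"jaw":5,"dx":0.06,"dy":0,"dz":0,"wx":0,"wy":0,"wz":0}])

```text
time_s: 19.8
position: [0.5218, 0.0445, 0.0676]
tool_rot: [-3.141, -0.001, 0.195]
contact_force: [-3.6, -1.1, 2.9]
grip_width: 0.128
```

Request:
drive_tool(steps=[{"jaw":5,"dx":0.06,"dy":0,"dz":0,"wx":0,"wy":0,"wz":0},{"jaw":5,"dx":0.06,"dy":0,"dz":0,"wx":0,"wy":0,"wz":0}])

```text
time_s: 19.97
position: [0.5252, 0.0452, 0.0675]
tool_rot: [3.141, 0.002, 0.195]
contact_force: [-11.8, -0.0, 13.3]
grip_width: 0.128
```

```bash
python3 -c "
from h import *
plan([.477,.036,.065],11.2,1)
im=grab('wrist','w14')
"
```

```text
p [0.5252 0.0452 0.0675] rpy [1.7999e+02 1.4000e-01 1.1190e+01] dist [-0.0482 -0.0092 -0.0025] w [ 0.01  0.14 -0.01] j7 [ 0.3   0.54 -0.55  1.97  0.4   0.74 -1.86] t 19.97 F [-11.8  -0.   13.3] g 11.7
[-1.23, -0.01, 0.07, 0.0, 0.02, -0.0]
```

View pics/w14.png

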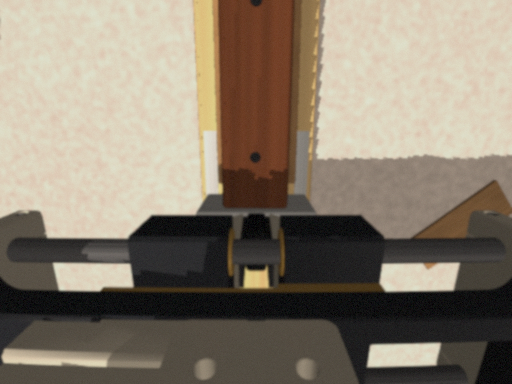

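```bash
python3 - <<'E'
from h import *
im=grab('side','d14'); cv2.imwrite('pics/d14c.png',cv2.resize(im['pixels'][150:210,240:320],(800,600),interpolation=cv2.INTER_CUBIC))
s=grab('scene','s14'); cv2.imwrite('pics/s14c.png',cv2.resize(s['pixels'][200:300,215:315],(600,600),interpolation=cv2.INTER_CUBIC))
print(ctrl.get_state()['contact_force'])
E
```

```text
[-6.82381749 -1.63450752  7.68195696]
```

View pics/d14c.png

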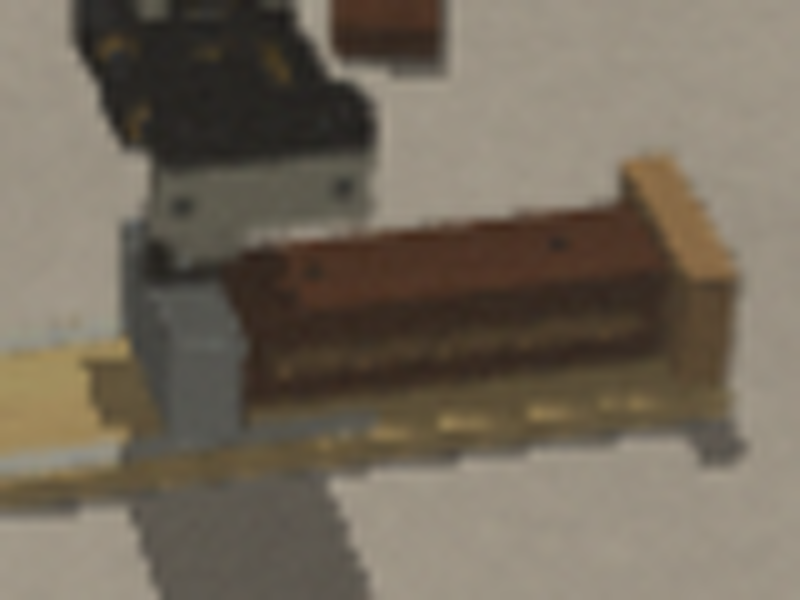

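View pics/s14c.png

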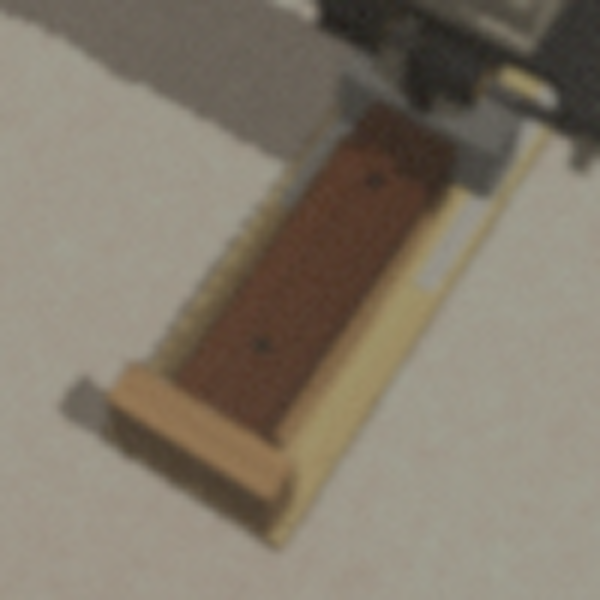

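Both views show the stop against the bars and the bars against the wall, with no gap at either end. One more small push will show whether it still moves.

Request:
drive_tool(steps=[{"jaw":5,"dx":0.05,"dy":0,"dz":0,"wx":0,"wy":0,"wz":0},{"jaw":5,"dx":0.05,"dy":0,"dz":0,"wx":0,"wy":0,"wz":0}])

```text
time_s: 20.28
position: [0.5252, 0.0451, 0.0675]
tool_rot: [3.14, 0.01, 0.195]
contact_force: [-9.3, -1.2, 9.2]
grip_width: 0.124
```

Request:
drive_tool(steps=[{"jaw":5,"dx":0.03,"dy":0,"dz":0,"wx":0,"wy":0,"wz":0},{"jaw":5,"dx":0.03,"dy":0,"dz":0,"wx":0,"wy":0,"wz":0}])

```text
time_s: 20.45
position: [0.5252, 0.0452, 0.0675]
tool_rot: [3.139, 0.016, 0.195]
contact_force: [-6.6, -1.2, 6.5]
grip_width: 0.127
```

Position holds at 0.5252 m with 7–9 N, so it's pressed home. I'm letting go and lifting clear.

Request:
drive_tool(steps=[{"jaw":5,"dx":0,"dy":0,"dz":0,"wx":0,"wy":0,"wz":0},{"jaw":16,"dx":0,"dy":0,"dz":0,"wx":0,"wy":0,"wz":0},{"jaw":28,"dx":0,"dy":0,"dz":0,"wx":0,"wy":0,"wz":0},{"jaw":40,"dx":0,"dy":0,"dz":0,"wx":0,"wy":0,"wz":0},{"jaw":42,"dx":0,"dy":0,"dz":-0.3,"wx":0,"wy":0,"wz":0},{"jaw":42,"dx":0,"dy":0,"dz":-0.6,"wx":0,"wy":0,"wz":0},{"jaw":42,"dx":0,"dy":0,"dz":-0.8,"wx":0,"wy":0,"wz":0},{"jaw":42,"dx":0,"dy":0,"dz":-0.8,"wx":0,"wy":0,"wz":0}])

```text
time_s: 21.12
position: [0.5253, 0.0456, 0.1665]
tool_rot: [-3.14, 0.022, 0.196]
contact_force: [1.6, -0.0, -0.7]
grip_width: 0.453
```

Request:
drive_tool(steps=[{"jaw":42,"dx":-0.3,"dy":0,"dz":-0.8,"wx":0,"wy":0,"wz":0},{"jaw":42,"dx":-0.3,"dy":0,"dz":-0.8,"wx":0,"wy":0,"wz":0},{"jaw":42,"dx":0,"dy":0,"dz":-0.2,"wx":0,"wy":0,"wz":0},{"jaw":42,"dx":0,"dy":0,"dz":0,"wx":0,"wy":0,"wz":0}])

```text
time_s: 21.45
position: [0.5079, 0.0429, 0.2527]
tool_rot: [3.141, 0.006, 0.198]
contact_force: [-1.1, 0.3, -1.0]
grip_width: 0.46
```

```bash
python3 - <<'E'
from h import *
plan([.5,.04,.2],11.2,1)
w=grab('wrist','w15')
im=grab('side','d15'); cv2.imwrite('pics/d15c.png',cv2.resize(im['pixels'][150:210,240:320],(800,600),interpolation=cv2.INTER_CUBIC))
s=grab('scene','s15'); cv2.imwrite('pics/s15c.png',cv2.resize(s['pixels'][190:300,210:320],(600,600),interpolation=cv2.INTER_CUBIC))
E
```

```text
p [0.5079 0.0429 0.2527] rpy [179.95   0.34  11.34] dist [-0.0079 -0.0029 -0.0527] w [0.05 0.34 0.14] j7 [ 0.44  0.25 -0.67  1.86  0.18  1.1  -1.67] t 21.45 F [-1.1  0.3 -1. ] g 42.2
[-0.2, 0.03, 1.32, 0.01, 0.06, 0.02]
```

View pics/w15.png

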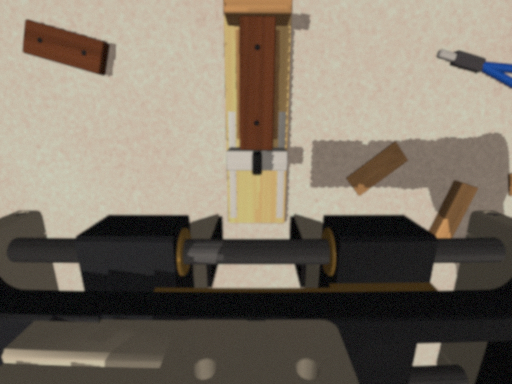

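View pics/d15c.png

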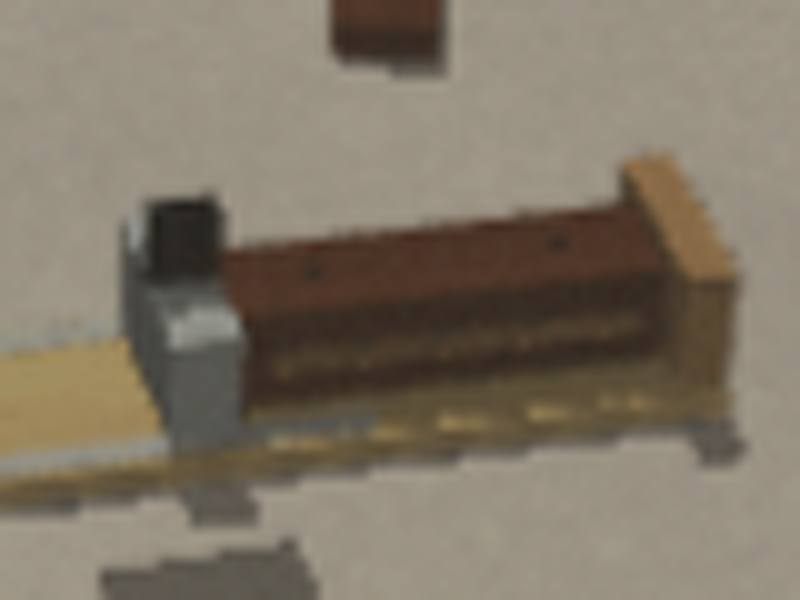

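View pics/s15c.png

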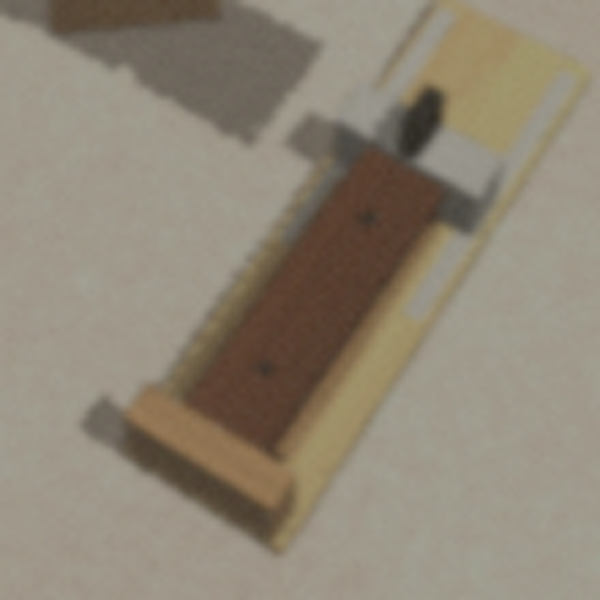

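All three views show the stop closed on the stack, the bars butted to the wall, and the gripper clear. I'll check the distances.

```bash
python3 - <<'E'
from h import *
ux=np.array([np.cos(.1955),np.sin(.1955)]);uy=np.array([-ux[1],ux[0]])
w=load('w15'); v=cv2.cvtColor(w['pixels'],cv2.COLOR_BGR2HSV)
def u(im,px,z): P=plane(im,px,z)[:,:2]*1000; return (P@ux).round(1),(P@uy).round(1)
col=v[100:235,240]; print('stop col240',[(100+i,int(col[i][1]),int(col[i][2])) for i in range(44,74,2)])
print('board rear', [(r,int(v[r,258][1])) for r in range(214,230,2)])
P=depthpts(w)
for r in range(0,24,2): print(r,(P[r,258]*1000).round(0),v[r,258],end=' | ')
print()
print('board rear u',u(w,[[258,222]],.012)); 
q=P[140:185,228:290].reshape(-1,3); q=q[(q[:,2]>.053)&(q[:,2]<.064)]*1000; print('stop top u',np.percentile(q[:,:2]@ux,[1,50,99]),len(q))
q=P[0:160,225:295].reshape(-1,3); q=q[(q[:,2]>.047)&(q[:,2]<.056)]*1000; print('bar top',np.percentile(q[:,:2]@ux,[1,99]),np.percentile(q[:,:2]@uy,[2,98]),np.median(q[:,2]))
# side: sheet strip
d=load('d15'); K=d['pixels']
m=cv2.inRange(cv2.cvtColor(K,cv2.COLOR_BGR2HSV),np.array([12,70,50]),np.array([22,255,125]))
sub=m[176:190,262:312]; ys,xs=np.nonzero(sub); 
for r in range(180,189): print(r,np.flatnonzero(m[r,262:312])+262)
E
```

```text
stop col240 [(144, 131, 127), (146, 129, 119), (148, 115, 89), (150, 35, 115), (152, 21, 185), (154, 26, 197), (156, 24, 194), (158, 26, 196), (160, 24, 198), (162, 23, 198), (164, 27, 197), (166, 25, 196), (168, 28, 193), (170, 65, 191), (172, 103, 199)]
board rear [(214, 115), (216, 113), (218, 114), (220, 114), (222, 86), (224, 44), (226, 37), (228, 42)]
0 [705.  80.  61.] [ 15 137 182] | 2 [703.  79.  60.] [ 15 135 177] | 4 [700.  79.  63.] [ 15 137 179] | 6 [698.  78.  62.] [ 15 138 183] | 8 [696.  78.  62.] [ 15 134 179] | 10 [694.  77.  62.] [ 15 134 166] | 12 [693.  77.  58.] [ 15 141 130] | 14 [692.  77.  56.] [ 14 145  74] | 16 [690.  77.  55.] [ 10 159  82] | 18 [688.  76.  54.] [  9 161  98] | 20 [686.  76.  55.] [ 10 175  99] | 22 [684.  75.  54.] [ 10 170  99] | 
board rear u (array([414.2]), array([-60.5]))
stop top u [507.21251271 524.67570454 546.27841614] 1324
bar top [533.01012347 693.77264807] [-78.73444311 -35.07966836] 54.48687878807256
180 [266 267 268 269 274 276 277 278 280 281 283 284 287 288 290 291 292 294
 295 296 297 298 299 300 301 302 303 304 305 306 3
[... 743 characters left out ...]
2 273 274 275 276 277 278 279 280 281 282
 283 284 285 286 287 288 289 290 291 293 295 298 299 300 301 302 303 304
 305 306 307 308 309 310 311]
186 [264 266 267 268 269 270 271 272 273 274 275 276 277 278 279 280 281 282
 284 285 286 287 289 290 291 292 293 294 295 296 297 298 299 300 301 302
 303 304 305 306 307 308 309 310 311]
187 [265 267 268 269 270 271 272 273 274 275 276 278 279 280 281 283 284 285
 286 287 288 289 290 291 292 293 294 295 296 297 298 299 300 301 302 303
 304 305 306 307 308 309 310 311]
188 [268 269 270 271 272 273 274 275 276 277 278 279 280 281 282 283 284 285
 286 287 288 289 290 291 292 293 294 295 296 297 298 299 300 301 302 303
 304 305 306 307 308 309 310 311]
```

The measured bar span is 160.8 mm, filling the space from stop face to wall. The stop's rear edge is 93 mm from the board end, which puts the joint at about 0.054–0.055. The sheet strip in the side view shows it about 3 mm off centre. I'm handing in.

```bash
python3 -c "
from workcell import order
print(order.finish_job())"
```

```text
the job is handed in; nothing more can be done
None
```

The job is done and handed in at about 21.5 s on the robot's clock; the hand-in gave no verdict. I laid the large sheet on the lower bar and the long bar on the sheet. I then pinched the stop's fin and slid it until the tool stopped moving at about 7–12 N, let go and lifted clear.

**What the last checks showed:**
- **Long bar:** it spans 160.8 mm, from the stop face to the wall, and lies in line with the bar below.
- **End stop:** its rear edge is about 93 mm from the board's end, so the joint is at about 0.054–0.055. The limit is 0.0525, so the margin is only 1.5–2.5 mm, and the calibration is good to about 2 mm.
- **Sheet:** it sits about 3 mm towards the wall from centre, read by eye in the side view.
- **Lower bar:** I didn't measure its final position. In the side and scene views it looks butted between the stop and the wall.
- **Short bar, mallet, pliers and jar:** the arm never went near them. I took no final measurement of their positions.

**Disagreements:** the wrist and scene cameras differed by 2–4 mm on where the lower bar was. I placed the sheet between the two readings and set the long bar about 4 mm short of the wall, since the stop would close that gap. Before the slide, the lower bar's gap to the wall measured about 12 mm, more than the "few mm" in the task.

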